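Unclip the sample blocks and store them by shape

TASK

Unload the transport rack: slide the fork wedge under every spring clip still locked on a post to spread it out of its groove (never touch a locked clip with the gripper or pull a block up against it), then take the clips off into the steel dish. Lift all three sample blocks off and set each flat in the middle of the storage tray of its own shape, and lay the wedge back upright on its rubber mat as it lay before. Leave the other things on the bench where they are.

Things in the scene. Friction and masses are not known exactly. Their poses are not given: they have to be found in the camera images.
- rack: Transport rack, fixed: black plate 130 (x) x 360 (y) x 12 mm with three upright steel posts at y = +115, 0, -115 mm. Origin: centre of its underside; x away from the robot, across the row, y along the row to the left, z up. On each post sits one sample block, in any order, resting on the plate, its top 40 mm above the table and its oblong axis along rack x.
- post1 (a point): Top centre of the post at rack y = +115 mm, 81 mm above the table. Every post, heights above the table: 18 mm across up to 56 mm; groove 12 mm across up to 61.7 mm; cone widening to 18 mm across at 65.7 mm; from 67.2 mm narrowing to 15 mm across at 75.2 mm, then tapered end to 81 mm. Polished, slippery.
- post2 (a point): Top centre of the middle post, made like post1.
- post3 (a point): Top centre of the post at rack y = -115 mm, made like post1.
- clip1: Spring clip in the groove of post1, if present. Steel, 60 g, 40 (x) x 44 (y) x 14 mm: two end bars whose outer faces at x = +-20 mm are the place to grip, thin side strips, and two sprung wire legs along x that hug the post. Origin: centre of its underside, z up, x as rack x. Locked, its underside is 49.5 mm above the table, 9.5 mm above the block.
- clip2: Spring clip of post2, if present, like clip1. All clips: 10 to 15 N straight up spreads the legs over the cone. Raised 11 mm or more a clip is out of the groove; its legs then hug the narrowing upper end, so it stays up there, nearly level, its underside 60 to 69 mm above the table, until it is lifted off upwards (a few N).
- clip3: Spring clip in the groove of post3, if present, like clip1 and clip2. A post without a clip is already free.
- wedge: Aluminium fork wedge, 155 mm long (x), 48 mm wide, 200 g. Origin: on its flat underside below the middle of the handle; x to the tine tips, z up. Handle: upright black fin 44 (x) x 20 (y) mm, from 20 to 62 mm high, gripped across y from above. The body below it is 20 mm high, from x = -35 to +25 mm, then come two tines (see wedge_tip).
- wedge_tip (a point): Between the tine tips, at wedge x = +120 mm, on the underside. Two slippery tines 9 mm wide, slot 30 mm wide between them, from x = +25 to +120 mm: 3 mm thick at the tips, ramping up to 20 mm thick at x = +70 mm, flat-topped behind that. With the post 48 mm ahead of the wedge's origin a clip lies wholly on the flat part, out of its groove.
- mat: Black rubber mat, fixed, 210 (x) x 100 (y) x 3 mm, where the wedge lies at the start, its handle some 30 mm on the robot's side of the mat's middle. Origin: centre of its underside.
- block_round: Round sample block, grey plastic, 64 mm in diameter, 28 mm high, with a vertical 30 mm hole through its middle and flat white caps on top; 80 to 170 g. Origin: centre of its underside, z up.
- block_square: Square sample block, grey plastic, 60 x 60 x 28 mm, with a vertical 30 mm square hole through its middle and flat white caps on top; 80 to 170 g. Origin: centre of its underside, z up.
- block_oblong: Oblong sample block, grey plastic, 92 (x) x 44 (y) x 28 mm, with a vertical 30 mm square hole through its middle and flat white caps on top; 80 to 170 g. Origin: centre of its underside, z up.
- tray_round: Round white storage tray, loose, 300 g: 90 mm across, 82 mm inside, rim 8 mm high, floor 3 mm thick. Origin: centre of its underside.
- tray_square: Square white storage tray, loose, 300 g: 84 x 84 mm, inside 76 x 76 mm, rim 8 mm high, floor 3 mm thick. Origin: centre of its underside, x and y along its sides.
- tray_oblong: Oblong white storage tray, loose, 300 g: 116 (x) x 68 (y) mm, inside 108 x 60 mm, rim 8 mm high, floor 3 mm thick. Origin: centre of its underside.
- dish: Rectangular steel dish for the clips, fixed: 110 (x) x 150 (y) mm outside, walls 4 mm thick and 22 mm high, floor 4 mm thick. Origin: centre of its underside.
- reagent: Bystander: amber bottle, 52 mm in diameter, 120 mm high.
- jar: Bystander: clear jar, 56 mm in diameter, 60 mm high.
- beaker: Bystander: white cup, 60 mm in diameter, 70 mm high.
- spatula: Bystander: spatula, 160 mm long, lying on the table near the robot.
Mind the look-alikes: they are no part of the job. Leave any blue look-alike of the block_oblong alone.

How it is judged:
On the way, in this order (a step that is already met when the one before it is completed fails the run):
1. the wedge is picked up from its mat (height (world z) of wedge above 0.03 m), for 0.1 s.
2. every clip is out of its groove (distance of each of clip1, clip2, clip3 from where it was at the start of the episode above 0.008 m), for 0.2 s.
3. all three blocks are in the trays of their shapes (horizontal distance between block_round and tray_round below 0.02 m and z of block_round in the frame of tray_round between -0.004 and 0.008 m and angle between each of block_round, block_square, block_oblong's own z axis and vertical below 0.12 rad and contact force between each of block_round, block_square, block_oblong and the fingers below 0.1 N and horizontal distance between block_square and tray_square below 0.02 m and z of block_square in the frame of tray_square between -0.004 and 0.008 m and horizontal distance between block_oblong and tray_oblong below 0.02 m and z of block_oblong in the frame of tray_oblong between -0.004 and 0.008 m), for 0.2 s.
At the end, for the whole second after the job is handed in: Each block lies flat in the tray of its shape (centres within 20 mm, tilt under 7 deg), each clip lies at rest in the dish, and the wedge lies upright on the mat, the point under its handle within 45 mm of the mat's long middle line, 95 mm to the near and 35 mm to the far side of its middle (all of step 3 and x of clip1 in the frame of dish between -0.055 and 0.055 m and y of clip1 in the frame of dish between -0.075 and 0.075 m and z of each of clip1, clip2, clip3 in the frame of dish below 0.045 m and linear speed of each of clip1, clip2, clip3, wedge below 0.03 m/s and x of clip2 in the frame of dish between -0.055 and 0.055 m and y of clip2 in the frame of dish between -0.075 and 0.075 m and x of clip3 in the frame of dish between -0.055 and 0.055 m and y of clip3 in the frame of dish between -0.075 and 0.075 m and x of wedge in the frame of mat between -0.095 and 0.035 m and y of wedge in the frame of mat between -0.045 and 0.045 m and z of wedge in the frame of mat below 0.012 m and angle between wedge's own z axis and vertical below 0.15 rad); the robot touches nothing.
It fails at once if the gripper touches a clip that is still locked in its groove ((distance of clip1 from where it was at the start of the episode below 0.006 m and contact force between the fingers and clip1 above 2 N) or (distance of clip2 from where it was at the start of the episode below 0.006 m and contact force between the fingers and clip2 above 2 N) or (distance of clip3 from where it was at the start of the episode below 0.006 m and contact force between the fingers and clip3 above 2 N)).
It fails at once if a block is pulled up against a clip that is still locked ((distance of clip1 from where it was at the start of the episode below 0.006 m and contact force between block_round and clip1 above 4 N) or (distance of clip1 from where it was at the start of the episode below 0.006 m and contact force between block_square and clip1 above 4 N) or (distance of clip1 from where it was at the start of the episode below 0.006 m and contact force between block_oblong and clip1 above 4 N) or (distance of clip2 from where it was at the start of the episode below 0.006 m and contact force between block_round and clip2 above 4 N) or (distance of clip2 from where it was at the start of the episode below 0.006 m and contact force between block_square and clip2 above 4 N) or (distance of clip2 from where it was at the start of the episode below 0.006 m and contact force between block_oblong and clip2 above 4 N) or (distance of clip3 from where it was at the start of the episode below 0.006 m and contact force between block_round and clip3 above 4 N) or (distance of clip3 from where it was at the start of the episode below 0.006 m and contact force between block_square and clip3 above 4 N) or (distance of clip3 from where it was at the start of the episode below 0.006 m and contact force between block_oblong and clip3 above 4 N)).
It fails at once if a bystander is moved by more than 30 mm (distance of any of reagent, jar, beaker, spatula from where it was at the start of the episode above 0.03 m).
Of clip1, clip2, clip3 only 2 to 3 are there at a start; the rules pass over those that are not, and their reading is None.
At some moment in a run one of wedge, tray_round, tray_square, tray_oblong may be knocked a few centimetres aside while the robot is not near it.
It also fails if it takes over 210 s, if anything falls off the work surface, if the arm or the gripper's body presses on something with over 40 N, if the wrist force passes 120 N, or if a joint passes its speed limit or range.

ROBOT

A 7-joint arm with a two-finger parallel gripper is mounted at the origin on the work surface. World frame = base frame: x ahead of the robot, y to its left, z up, the work surface at z = 0. Lengths are in m, angles in rad, forces in N, time in s.
With the tool pointing down it reaches from about 0.425 to 0.925 m from the base axis. Payload 6.8 kg.
Tool frame: the origin (TCP) lies midway between the tips of the shut fingers; the grasp point (between the pads) lies 19 mm behind it; x points along the fingers, y is the direction in which the jaws open and shut, and the axes are right-handed (so a half turn about x gives the same grasp; the last joint's range is limited). The gripper opens to 85 mm and grips with 20 to 120 N. Pads are 22 mm wide; open, the fingers measure 114 mm over their backs; the gripper's body (76 mm by 85 mm) begins 54 mm behind the grasp point. The pads swing forward as they close: fully open they stand 13 mm farther back than shut.
Start: joints at [-1.341, 0.477, 0.022, 1.555, -0.011, 1.109, -0.083], TCP at [0.224, 0.637, 0.231] pointing down, gripper open.
Joint ranges: [-2.96, 2.96], [-0.34, 2.1], [-1.41, 1.46], [0.24, 2.44], [-1.37, 4.51], [0.17, 1.92], [-2.96, 2.96]. Speed limits (rad/s): [2.39, 2.39, 3.14, 3.14, 3.14, 3.14, 3.14].

INTERFACE

Orientations are given as a rotation vector (axis times angle).
In Python, from bench import r gives the robot as it stands.
- The arm moves only by the tool carry_out, never from a script. Its argument "targets" is one flat list of numbers, 7 for each row, row after row: the finger opening in m, from 0 to 0.0854, then the shift along the tool's x, y, z in m, then the turn, a rotation vector about the tool's x, y, z in units of 5 degrees (1.0 is 5 degrees). A call has 1 to 12 rows; each row is the pose to reach, as a shift and turn from the pose measured when the call began, along the tool's axes at that moment; what a row does not reach only later rows make up. A row lasts 1/8 s, in which the tool goes at most 62.5 mm and 10.7 degrees, less where a joint would pass 70% of its speed; a pose out of reach is approached as far as the arm can. A call with a gripper value outside its range is refused whole. The fingers move at their own pace and stop on an object; "squeeze" is the grip in N (left out, the last holds). Time passes only in rows, so rows that repeat a pose let the fingers close. It gives the time, the measured TCP pose, the force and the opening at its end, in the units of the state.
- r.get_obs(): the state, without advancing time (a new reading comes with each control period).
- r.grab_frame(name): name is "side" or "top"; returns the picture (384x512x3 uint8, blue, green, red); there is no depth.
- r.camera_info(name): a dict with "fx", "fy", "cx", "cy" (pixels), "xyz" and "orientation" of the camera in the world. Camera axes: x right, y up, looking along -z (the intrinsics and any distortion apply to the point x, -y, -z); pixel columns grow to the right and rows downward; lengths in m; the calibration is good to about 2 mm. A picture is of the moment at which its call begins. camera_info takes no time and is no camera call.
- r.hand_in(): hands the job in, once; it reports no verdict.
The state is a dict: "clock": time; "joints": joint angles; "qvel": joint speeds; "tau": joint torques, N m; "tcp_pos": TCP position; "orientation": TCP orientation; "contact_force": force on the tool from outside, world axes, zero at the start; "moment": the same for the moment, N m; "grip_width": finger opening in m.
Only numpy, scipy, OpenCV 4.12 (cv2) and the standard library are available. Lean on these libraries where they do the work, as an engineer would, in place of code of your own. Each camera call takes 0.05 s, during which the arm holds its last target. There are 200 camera calls.

## Working session

There is one attempt and no reset: what is moved stays moved. The work goes in short steps, Python scripts to look and compute and a tool call to move; the robot and the scene stay as the last step left them, time stands still between calls to the robot, and variables do not carry over. Pictures are saved under pics/ and viewed, about 12 in all and at most 16, crops included, and the job is handed in when it is done.

Besides the shell and the picture viewer there is one more tool, called after "Request:" as name(argument=value, ...) on one line, values as JSON. carry_out: Moves the arm, as the interface text tells. Its arguments: {"type":"object","properties":{"targets":{"type":"array","items":{"type":"number"}},"squeeze":{"type":"number"}},"required":["targets"]}

```bash
ls; mkdir -p pics; python3 - <<'E'
from bench import r
import cv2
o=r.get_obs(); print({k:(v if not hasattr(v,'tolist') else v.tolist()) for k,v in o.items()})
for n in("top","side"):
    print(n,r.camera_info(n)); cv2.imwrite(f"pics/{n}0.png",r.grab_frame(n))
E
```

```text
pics
{'clock': 0.0, 'joints': [-1.341051010569556, 0.4778125573743345, 0.022300181688231592, 1.5564332669643546, -0.01149429918502543, 1.10931546237973, -0.08309892573374912], 'qvel': [0.00010977860143285484, -0.0003738199423540944, 0.000375534826970289, -0.00010195392330821429, -0.00019014423656762896, -0.0010343364684939778, -0.0011593970300755121], 'tau': [0.00016073527149274014, -59.64442849159241, 1.6082371026277542, -28.119910955429077, 0.012472571397665888, 0.009128412930294871, 1.4259647116432461e-05], 'tcp_pos': [0.2235286692910688, 0.6362890909094848, 0.23032428530841312], 'orientation': [0.26362995216710394, 1.5546809224537517, -0.2665183492694636], 'contact_force': [-0.5752032893070431, -0.2877632509953474, -0.4508900185687356], 'moment': [-0.02981151207877976, -0.06835694510227172, 0.019102325977656803], 'grip_width': 0.08524720146615197}
top {'fx': 433.0865608251399, 'fy': 433.0865608251399, 'cx': 252.25375577756742, 'cy': 188.06821795861484, 'xyz': array([ 0.38398378, -0.01547776,  1.17397322]), 'orientation': array([ 0.10322228, -0.09060492, -1.55445495])}
side {'fx': 396.44984408887035, 'fy': 396.44984408887035, 'cx': 259.8038862985831, 'cy': 191.0599072101303, 'xyz': array([ 0.01128133, -0.67943401,  0.97656802]), 'orientation': array([ 0.72170867, -0.25295337, -0.60625942])}
```

View pics/top0.png

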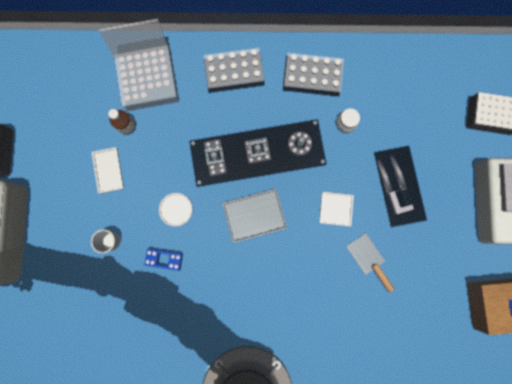

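View pics/side0.png

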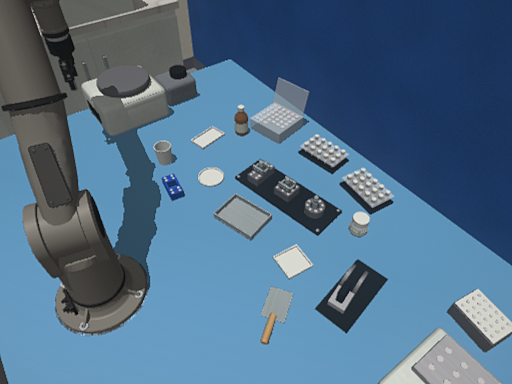

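The top view shows the rack, with the oblong at about (215,157), the square at (258,150) and the round at (300,143). The mat and wedge are at about (400,186). The trays are oblong (107,170), round (176,210) and square (337,209), and the dish is at (255,215). The blue look-alike is at (163,258). I'll write helpers and zoom in.

```bash
cat > lib.py <<'E'
import numpy as np, cv2
from scipy.spatial.transform import Rotation as R
from bench import r
CI={n:r.camera_info(n) for n in("top","side")}
def ray(n,px):
    c=CI[n]; p=np.atleast_2d(np.array(px,float))
    d=np.c_[(p[:,0]-c["cx"])/c["fx"],-(p[:,1]-c["cy"])/c["fy"],-np.ones(len(p))]
    return c["xyz"],R.from_rotvec(c["orientation"]).apply(d)
def w(n,px,z):
    o,d=ray(n,px); return o+d*((z-o[2])/d[:,2])[:,None]
def proj(n,P):
    c=CI[n]; q=R.from_rotvec(c["orientation"]).inv().apply(np.atleast_2d(P)-c["xyz"])
    return np.c_[c["cx"]-c["fx"]*q[:,0]/q[:,2],c["cy"]+c["fy"]*q[:,1]/q[:,2]]
def rect(n,mask,near,z):
    """min-area rectangle in world, of the contour of mask at pixel near"""
    cs,_=cv2.findContours(mask.astype(np.uint8)*255,cv2.RETR_EXTERNAL,cv2.CHAIN_APPROX_NONE)
    c=[c for c in cs if len(c)>20]
    c=max(c,key=lambda c:cv2.pointPolygonTest(c,near,True))
    P=w(n,c[:,0,:],z)[:,:2]
    (a,s,t)=cv2.minAreaRect((P*1000).astype(np.float32))
    if s[0]<s[1]: s,t=(s[1],s[0]),t+90   # t: direction of long side
    return np.array(a).round(1),np.array(s).round(1),round((t+90)%180-90,1)
def grab(n,name=None):
    f=r.grab_frame(n)
    if name: cv2.imwrite(f"pics/{name}.png",f)
    return f
def to_tool(P,Rt=None):
    """shift to reach world point P, in tool axes"""
    o=r.get_obs(); T=R.from_rotvec(o["orientation"])
    return T.inv().apply(np.array(P)-o["tcp_pos"]).round(4)
E
python3 - <<'E'
from lib import *
f=cv2.imread("pics/top0.png"); g=cv2.imread("pics/side0.png")
hsv=cv2.cvtColor(f,cv2.COLOR_BGR2HSV); V=hsv[...,2];S=hsv[...,1]
dark=V<60; wh=(S<60)&(V>150); notblue=~((hsv[...,0]>95)&(hsv[...,0]<120)&(S>120))
for nm,m,p,z in [("rack",notblue,(258,165),.012),("mat",notblue,(385,175),.003),("dish",notblue,(255,215),.02),
  ("t_round",notblue,(176,210),.008),("t_sq",notblue,(337,209),.008),("t_obl",notblue,(107,170),.008),("reagent",notblue,(121,121),.06),("jar",notblue,(348,120),.05),("beaker",notblue,(103,241),.05),("spat",notblue,(365,253),.003)]:
    print(nm,rect("top",m,p,z))
a=cv2.resize(f[110:195,185:330],None,fx=5,fy=5,interpolation=cv2.INTER_CUBIC)
b=cv2.resize(f[140:232,365:435],None,fx=5,fy=5,interpolation=cv2.INTER_CUBIC)[:425]
c=cv2.resize(g[150:240,230:350],None,fx=5,fy=5,interpolation=cv2.INTER_CUBIC)
cv2.imwrite("pics/za.png",cv2.resize(np.vstack([np.hstack([a[:,:],b])[:, :1075]]),None,fx=.74,fy=.74)); cv2.imwrite("pics/zc.png",c)
E
```

```text
rack (array([627.3, -16.9]), array([358.2, 129.1]), -79.4)
mat (array([ 541.2, -405.8]), array([206.3,  98.7]), 12.0)
dish (array([454.5, -11.1]), array([158.2, 118. ]), -73.9)
t_round (array([469.3, 202.7]), array([97.6, 97.4]), -89.2)
t_sq (array([ 475.7, -232.7]), array([97. , 95.2]), 84.8)
t_obl (array([573.9, 393.3]), array([127.1,  78.7]), 12.0)
reagent (array([832.1,  -3.5]), array([1394.7,  346.7]), 90.0)
jar (array([ 711., -257.]), array([75. , 61.5]), -26.7)
beaker (array([380.8, 374.1]), array([80.7, 66.7]), -89.2)
spat (array([ 327.8, -329.5]), array([171.5,  73.8]), 34.9)
```

View pics/za.png

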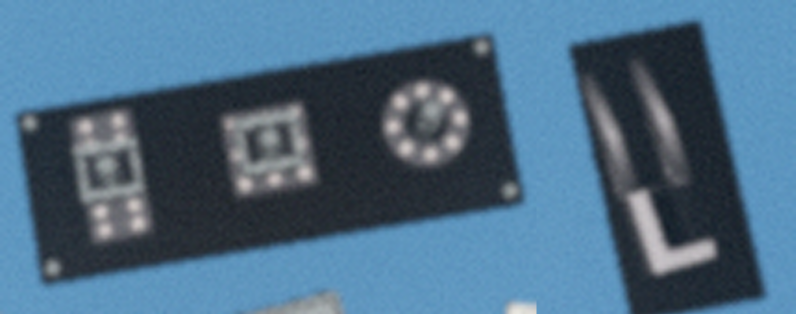

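View pics/zc.png

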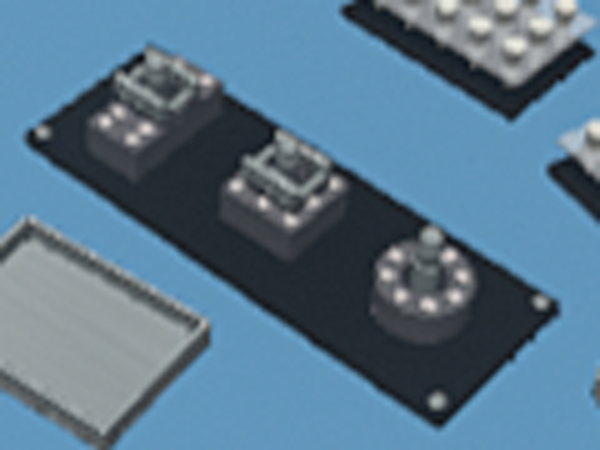

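Posts 1 (oblong) and 2 (square) carry locked clips. Post 3 (round) has no clip. The wedge lies with its tines pointing away from the robot, and body corners are visible in the zoom. Next I'll measure the wedge pose and the rack in both views.

```bash
cat >> lib.py <<'E'
def Rd(psi):
    """tool pointing down, tool y at heading psi deg"""
    a=np.radians(psi); y=np.array([np.cos(a),np.sin(a),0]); x=np.array([0,0,-1.])
    return R.from_matrix(np.c_[x,y,np.cross(x,y)])
def plan(wps):
    """wps: (x,y,z in mm, psi deg or None) -> rows of shift and turn"""
    o=r.get_obs(); T=R.from_rotvec(o["orientation"]); p=np.array(o["tcp_pos"])
    for x,y,z,psi in wps:
        s=T.inv().apply(np.array([x,y,z])/1000-p)
        t=(T.inv()*Rd(psi)).as_rotvec(degrees=True)/5
        print([x,y,z,psi],"->",*s.round(4),*t.round(2))
E
python3 - <<'E'
from lib import *
T=R.from_rotvec(r.get_obs()["orientation"]).as_matrix(); print("tool y",T[:,1].round(3),"j1,j7 -1.341 -.083")
za=lambda x,y:(365+(x-536.5)/3.7,140+y/3.7)
NL,NR,FL=w("top",[za(655,275),za(717,250),za(628,192)],.023)*1000
print("body corners NL NR FL",NL.round(),NR.round(),FL.round())
tips=w("top",[za(583,75),za(634,58)],.005)*1000; print("tips",tips.round())
g=cv2.imread("pics/side0.png")
h=cv2.cvtColor(g,cv2.COLOR_BGR2HSV); nb=~((h[...,0]>95)&(h[...,0]<125)&(h[...,1]>110))
for nm,p,z in [("rack",(260,195),.012),("mat",(340,310),.003),("t_round",(210,177),.008),("t_sq",(293,261),.008),("t_obl",(208,137),.008),("dish",(242,216),.022)]:
    print(nm,rect("side",nb,p,z))
# rack screws & post tops in both views, predicted vs seen
n=np.array([-.184,.983]);c=np.array([627.3,-16.9])
for i,k in enumerate((115,0,-115)):
    P=np.r_[(c+k*n)/1000,.081]; print("post",i+1,P.round(4),proj("top",P).round(1),proj("side",P).round(1))
a=cv2.resize(g[245:335,305:395],None,fx=4,fy=4,interpolation=cv2.INTER_CUBIC)
t=cv2.imread("pics/top0.png")[120:180,195:325]; t=cv2.resize(t,None,fx=6,fy=6,interpolation=cv2.INTER_CUBIC)
cv2.imwrite("pics/s_wedge.png",np.hstack([a,t[:, :]])[:, :1140] if 0 else a)
E
```

```text
tool y [ 0.331  0.943 -0.002] j1,j7 -1.341 -.083
body corners NL NR FL [ 462. -390.   23.] [ 481. -435.   23.] [ 522. -372.   23.]
tips [[ 611. -347.    5.]
 [ 624. -385.    5.]]
rack (array([629.3, -22.9]), array([360.2, 139.8]), -79.6)
mat (array([ 541.5, -408.5]), array([207.1,  99.3]), 11.6)
t_round (array([468.9, 195.3]), array([93.2, 91.2]), 54.0)
t_sq (array([ 476.2, -235.6]), array([91.9, 89.5]), 84.8)
t_obl (array([573.5, 386.7]), array([127.3,  81.1]), 12.0)
dish (array([450.8, -20.9]), array([161.5, 124.7]), -74.2)
post 1 [0.6061 0.0961 0.081 ] [[213.1 154.2]] [[260.  160.6]]
post 2 [ 0.6273 -0.0169  0.081 ] [[257.2 146.7]] [[286.4 177.3]]
post 3 [ 0.6485 -0.1299  0.081 ] [[301.2 139.2]] [[315.1 195.5]]
```

View pics/s_wedge.png

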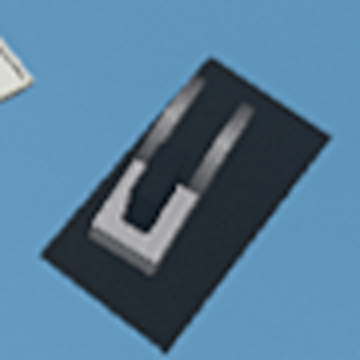

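```bash
python3 - <<'E'
from lib import *
NL,NR,FL=w("side",[(305+92/4,245+232/4),(305+155/4,245+268/4),(305+142/4,245+162/4)],.023)*1000
print(NL.round(),NR.round(),FL.round())
plan([(550,150,230,15)])
E
```

```text
[ 460. -398.   23.] [ 475. -440.   23.] [ 522. -380.   23.]
[550, 150, 230, 15] -> 0.0011 -0.3507 0.4692 11.13 0.01 0.02
```

Request:
carry_out(targets=[0.085, 0.001, -0.35, 0.469, 11.1, 0, 0, 0.085, 0.001, -0.35, 0.469, 11.1, 0, 0, 0.085, 0.001, -0.35, 0.469, 11.1, 0, 0, 0.085, 0.001, -0.35, 0.469, 11.1, 0, 0, 0.085, 0.001, -0.35, 0.469, 11.1, 0, 0, 0.085, 0.001, -0.35, 0.469, 11.1, 0, 0, 0.085, 0.001, -0.35, 0.469, 11.1, 0, 0, 0.085, 0.001, -0.35, 0.469, 11.1, 0, 0, 0.085, 0.001, -0.35, 0.469, 11.1, 0, 0, 0.085, 0.001, -0.35, 0.469, 11.1, 0, 0, 0.085, 0.001, -0.35, 0.469, 11.1, 0, 0, 0.085, 0.001, -0.35, 0.469, 11.1, 0, 0])

```text
clock: 1.6
tcp_pos: [0.5492, 0.1522, 0.2297]
orientation: [1.009, 1.324, -1.012]
contact_force: [-0.3, 1.0, -0.5]
grip_width: 0.085
```

```bash
python3 - <<'E'
from lib import *
print(r.get_obs()["joints"])
plan([(503,-405,140,-72)])
E
```

```text
[-0.71785087  0.3213829   0.42281377  1.83512435 -0.15213569  1.01868629
  0.03229995]
[503, -405, 140, -72] -> 0.0904 -0.191 0.5254 17.45 0.02 0.01
```

Request:
carry_out(targets=[0.085, 0.09, -0.191, 0.525, 17.4, 0, 0, 0.085, 0.09, -0.191, 0.525, 17.4, 0, 0, 0.085, 0.09, -0.191, 0.525, 17.4, 0, 0, 0.085, 0.09, -0.191, 0.525, 17.4, 0, 0, 0.085, 0.09, -0.191, 0.525, 17.4, 0, 0, 0.085, 0.09, -0.191, 0.525, 17.4, 0, 0, 0.085, 0.09, -0.191, 0.525, 17.4, 0, 0, 0.085, 0.09, -0.191, 0.525, 17.4, 0, 0, 0.085, 0.09, -0.191, 0.525, 17.4, 0, 0, 0.085, 0.09, -0.191, 0.525, 17.4, 0, 0, 0.085, 0.09, -0.191, 0.525, 17.4, 0, 0, 0.085, 0.09, -0.191, 0.525, 17.4, 0, 0])

```text
clock: 3.1
tcp_pos: [0.5045, -0.4018, 0.1402]
orientation: [2.047, 0.334, -2.048]
contact_force: [0.3, 0.1, 0.4]
grip_width: 0.085
```

```bash
python3 - <<'E'
from lib import *
print(r.get_obs()["joints"])
plan([(503,-405,30,-72)])
g=grab("side","s1"); t=grab("top","t1")
a=cv2.resize(g[215:335,285:405],None,fx=4,fy=4,interpolation=cv2.INTER_CUBIC)
b=cv2.resize(t[120:240,350:440],None,fx=4,fy=4,interpolation=cv2.INTER_CUBIC)
cv2.imwrite("pics/v1.png",np.hstack([a,b])[:, :800])
E
```

```text
[ 0.05018854  0.64078176  0.76748825  1.74897365 -0.52680188  0.9708146
 -0.22198135]
[503, -405, 30, -72] -> 0.1102 0.0027 0.0023 0.1 0.01 0.01
```

View pics/v1.png

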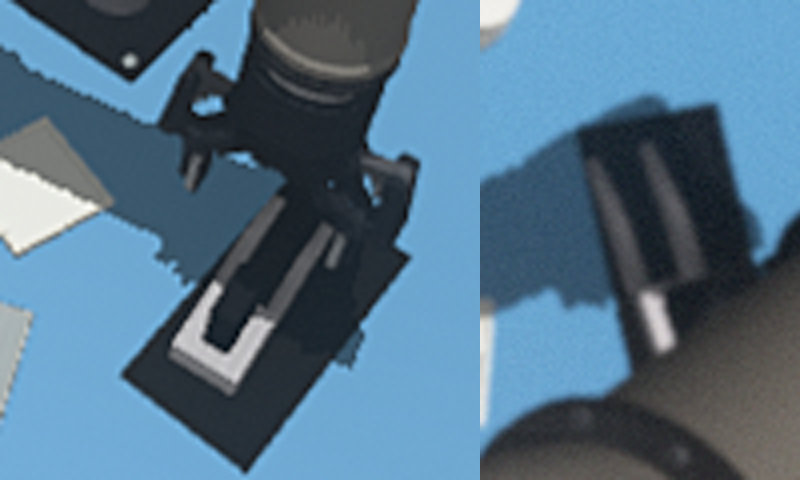

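The open fingers straddle the fin and are aligned with the wedge, which is at side-crop (220,335). I'll go down and grip.

Request:
carry_out(targets=[0.085, 0.05, 0.003, 0.002, 0.1, 0, 0, 0.06, 0.09, 0.003, 0.002, 0.1, 0, 0, 0.06, 0.11, 0.003, 0.002, 0.1, 0, 0, 0.06, 0.11, 0.003, 0.002, 0.1, 0, 0, 0.06, 0.11, 0.003, 0.002, 0.1, 0, 0, 0.0, 0.11, 0.003, 0.002, 0.1, 0, 0, 0.0, 0.11, 0.003, 0.002, 0.1, 0, 0, 0.0, 0.11, 0.003, 0.002, 0.1, 0, 0, 0.0, 0.11, 0.003, 0.002, 0.1, 0, 0, 0.0, 0.11, 0.003, 0.002, 0.1, 0, 0, 0.0, 0.11, 0.003, 0.002, 0.1, 0, 0, 0.0, 0.11, 0.003, 0.002, 0.1, 0, 0], squeeze=100)

```text
clock: 4.7
tcp_pos: [0.5036, -0.4062, 0.0315]
orientation: [2.053, 0.323, -2.052]
contact_force: [-1.2, 2.5, 5.9]
grip_width: 0.0188
```

```bash
python3 - <<'E'
from lib import *
plan([(503,-405,180,-72),(470,-250,180,-79.4),(450,65,180,-79.4)])
E
```

```text
[503, -405, 180, -72] -> -0.1485 -0.0013 0.0002 -0.01 -0.0 -0.01
[470, -250, 180, -79.4] -> -0.1486 -0.1589 -0.0162 1.47 -0.0 -0.01
[450, 65, 180, -79.4] -> -0.1487 -0.4648 -0.0942 1.47 -0.0 -0.01
```

Request:
carry_out(targets=[0.0, -0.06, 0, 0, 0, 0, 0, 0.0, -0.12, 0, 0, 0, 0, 0, 0.0, -0.148, -0.05, 0, 0.5, 0, 0, 0.0, -0.148, -0.1, -0.016, 1.4, 0, 0, 0.0, -0.148, -0.159, -0.016, 1.4, 0, 0, 0.0, -0.148, -0.22, -0.04, 1.47, 0, 0, 0.0, -0.148, -0.28, -0.05, 1.47, 0, 0, 0.0, -0.148, -0.33, -0.06, 1.47, 0, 0, 0.0, -0.148, -0.34, -0.06, 1.47, 0, 0, 0.0, -0.148, -0.34, -0.06, 1.47, 0, 0, 0.0, -0.148, -0.34, -0.06, 1.47, 0, 0])

```text
clock: 6.08
tcp_pos: [0.4561, -0.0659, 0.1796]
orientation: [2.127, 0.193, -2.124]
contact_force: [0.1, 0.7, -1.5]
grip_width: 0.0187
```

```bash
python3 - <<'E'
from lib import *
o=r.get_obs();print(o["joints"],o["tcp_pos"])
g=grab("side","s2"); t=grab("top","t2")
tc=np.array(o["tcp_pos"]); print(proj("side",tc),proj("top",tc))
a=cv2.resize(g[120:230,210:330],None,fx=4,fy=4,interpolation=cv2.INTER_CUBIC)
b=cv2.resize(t[120:230,230:305],None,fx=4,fy=4,interpolation=cv2.INTER_CUBIC)
cv2.imwrite("pics/v2.png",np.hstack([a,b]))
E
```

```text
[-0.84426246  0.29176509  1.0204955   2.14957269 -0.32780922  0.86207072
 -1.01429328] [ 0.45605405 -0.06594726  0.17961034]
[[252.12724581 187.90354025]] [[277.7687165  210.63828778]]
```

View pics/v2.png

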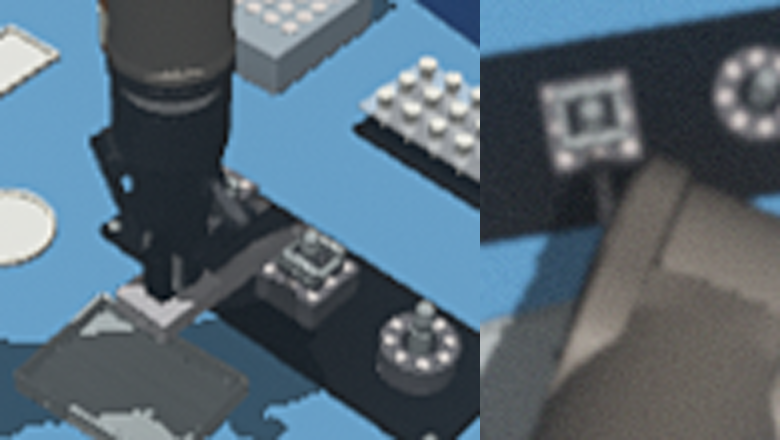

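```bash
python3 - <<'E'
from lib import *
a=np.radians(10.4);h=np.array([np.cos(a),np.sin(a),0]);n=np.array([-h[1],h[0],0])
o=np.array([.4561,-.0659,.151])
for x,y,z in[(-35,24,20),(-35,-24,20),(-35,-24,0),(25,-24,20),(120,-24,0),(120,-15,3),(120,15,3)]:
    P=o+(x*h+y*n+np.array([0,0,z]))/1000; q=proj("side",P)[0]; print(x,y,z,((q-[210,120])*4).round(),"top",((proj("top",P)[0]-[230,120])*4+[480,0]).round())
P=w("side",[(239.5,193.25),(251.2,200)],.171)*1000;print(P)
E
```

```text
-35 24 20 [109. 289.] top [640. 430.]
-35 -24 20 [159. 325.] top [722. 416.]
-35 -24 0 [159. 344.] top [719. 418.]
25 -24 20 [218. 278.] top [703. 314.]
120 -24 0 [304. 229.] top [673. 162.]
120 -15 3 [295. 220.] top [659. 164.]
120 15 3 [265. 201.] top [609. 172.]
[[420.63218191 -55.24980697 171.        ]
 [432.06920049 -94.61127911 171.        ]]
```

Tip and body match the prediction to within about 3 mm. Next I'll move to the pre-insert pose in front of post 2.

```bash
python3 - <<'E'
from lib import *
plan([(480.5,-45.7,110,-79.4),(480.5,-45.7,72,-79.4)])
E
```

```text
[480.5, -45.7, 110, -79.4] -> 0.0695 -0.0156 -0.0277 -0.04 -0.01 -0.01
[480.5, -45.7, 72, -79.4] -> 0.1075 -0.0156 -0.0277 -0.04 -0.01 -0.01
```

Request:
carry_out(targets=[0.0, 0.03, -0.016, -0.028, 0, 0, 0, 0.0, 0.07, -0.016, -0.028, 0, 0, 0, 0.0, 0.095, -0.016, -0.028, 0, 0, 0, 0.0, 0.107, -0.016, -0.028, 0, 0, 0, 0.0, 0.107, -0.016, -0.028, 0, 0, 0, 0.0, 0.107, -0.016, -0.028, 0, 0, 0], squeeze=120)

```text
clock: 6.92
tcp_pos: [0.4816, -0.0457, 0.0734]
orientation: [2.129, 0.192, -2.123]
contact_force: [-0.5, -0.2, -1.6]
grip_width: 0.0189
```

```bash
python3 - <<'E'
from lib import *
print(r.get_obs()["tcp_pos"])
plan([(580.8,-27,72,-79.4)])
g=grab("side","s3"); t=grab("top","t3")
a=cv2.resize(g[150:230,230:310],None,fx=6,fy=6,interpolation=cv2.INTER_CUBIC)
b=cv2.resize(t[120:200,235:285],None,fx=6,fy=6,interpolation=cv2.INTER_CUBIC)
cv2.imwrite("pics/v3.png",np.hstack([a,b]))
E
```

```text
[ 0.48157787 -0.04569765  0.07343361]
[580.8, -27, 72, -79.4] -> 0.0017 -0.0005 -0.101 -0.05 -0.03 -0.01
```

View pics/v3.png

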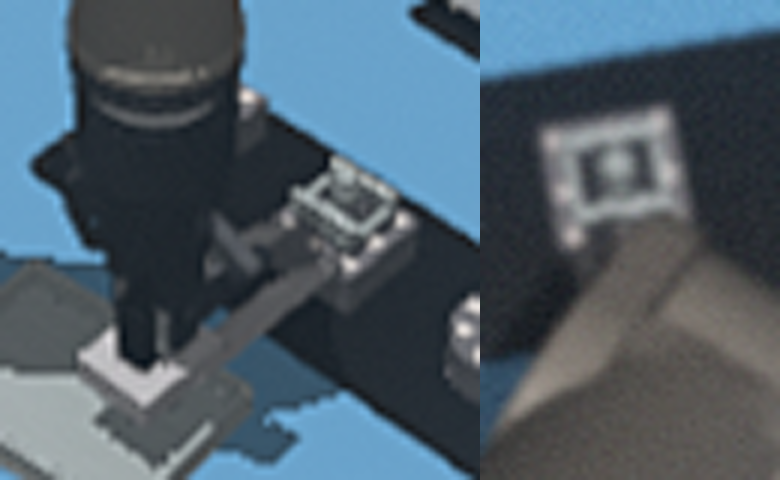

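The tines straddle the post and sit just below the clip's near bar, at side-crop (285,235) and (335,260). I'll correct 2 mm left and 2 mm down and slide in half way.

Request:
carry_out(targets=[0.0, 0.0025, -0.002, 0, 0, 0, 0, 0.0, 0.0025, -0.002, 0, 0, 0, 0, 0.0, 0.0025, -0.002, -0.01, 0, 0, 0, 0.0, 0.0025, -0.002, -0.02, 0, 0, 0, 0.0, 0.0025, -0.002, -0.03, 0, 0, 0, 0.0, 0.0025, -0.002, -0.04, 0, 0, 0, 0.0, 0.0025, -0.002, -0.04, 0, 0, 0])

```text
clock: 7.9
tcp_pos: [0.5214, -0.036, 0.071]
orientation: [2.129, 0.193, -2.122]
contact_force: [-1.1, -0.1, -2.4]
grip_width: 0.0187
```

```bash
python3 - <<'E'
from lib import *
plan([(580.4,-25,72,-79.4)])
E
```

```text
[580.4, -25, 72, -79.4] -> -0.0009 -0.0001 -0.06 -0.03 -0.03 -0.02
```

Request:
carry_out(targets=[0.0, -0.001, 0, -0.01, 0, 0, 0, 0.0, -0.001, 0, -0.02, 0, 0, 0, 0.0, -0.001, 0, -0.03, 0, 0, 0, 0.0, -0.001, 0, -0.04, 0, 0, 0, 0.0, -0.001, 0, -0.05, 0, 0, 0, 0.0, -0.001, 0, -0.06, 0, 0, 0, 0.0, -0.001, 0, -0.06, 0, 0, 0, 0.0, -0.001, 0, -0.06, 0, 0, 0])

```text
clock: 8.9
tcp_pos: [0.5803, -0.0253, 0.0721]
orientation: [2.129, 0.193, -2.122]
contact_force: [0.4, -0.8, -2.5]
grip_width: 0.0183
```

```bash
python3 - <<'E'
from lib import *
print(r.get_obs()["tcp_pos"])
plan([(580.4,-25,74,-79.4)])
g=grab("side","s4")
a=cv2.resize(g[150:230,230:330],None,fx=6,fy=6,interpolation=cv2.INTER_CUBIC)
cv2.imwrite("pics/v4.png",a)
E
```

```text
[ 0.5802544  -0.02527313  0.0721373 ]
[580.4, -25, 74, -79.4] -> -0.0019 -0.0002 -0.0002 -0.03 -0.03 -0.02
```

View pics/v4.png

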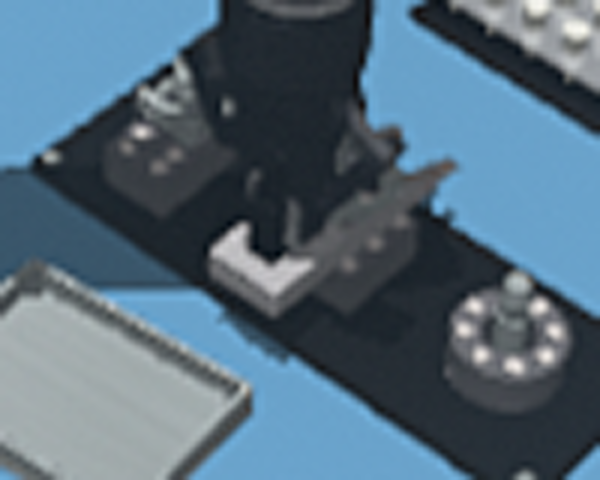

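The wedge is fully in, with tips at side-crop (445,170) beyond the block, and the force is low. I'll raise it 3 mm and withdraw.

Request:
carry_out(targets=[0.0, -0.003, 0, 0, 0, 0, 0, 0.0, -0.004, 0, 0, 0, 0, 0, 0.0, -0.004, 0, 0, 0, 0, 0, 0.0, -0.003, 0, 0.015, 0, 0, 0, 0.0, -0.003, 0, 0.035, 0, 0, 0, 0.0, -0.003, 0, 0.06, 0, 0, 0, 0.0, -0.003, 0, 0.09, 0, 0, 0, 0.0, -0.003, 0, 0.11, 0, 0, 0, 0.0, -0.003, 0, 0.11, 0, 0, 0, 0.0, -0.003, 0, 0.11, 0, 0, 0])

```text
clock: 10.2
tcp_pos: [0.4727, -0.045, 0.0752]
orientation: [2.13, 0.193, -2.121]
contact_force: [0.0, 0.1, -1.5]
grip_width: 0.0185
```

```bash
python3 - <<'E'
from lib import *
print(r.get_obs()["tcp_pos"])
plan([(458,68,130,-79.4),(459.5,67.3,72,-79.4)])
g=grab("side","s5");t=grab("top","t5")
a=cv2.resize(g[140:220,230:330],None,fx=6,fy=6,interpolation=cv2.INTER_CUBIC)
b=cv2.resize(t[120:200,235:265],None,fx=6,fy=6,interpolation=cv2.INTER_CUBIC)
cv2.imwrite("pics/v5.png",np.hstack([a,b]))
E
```

```text
[ 0.47274846 -0.04502185  0.07516997]
[458, 68, 130, -79.4] -> -0.055 -0.1137 -0.0062 -0.03 -0.05 -0.02
[459.5, 67.3, 72, -79.4] -> 0.003 -0.1129 -0.0073 -0.03 -0.05 -0.02
```

View pics/v5.png

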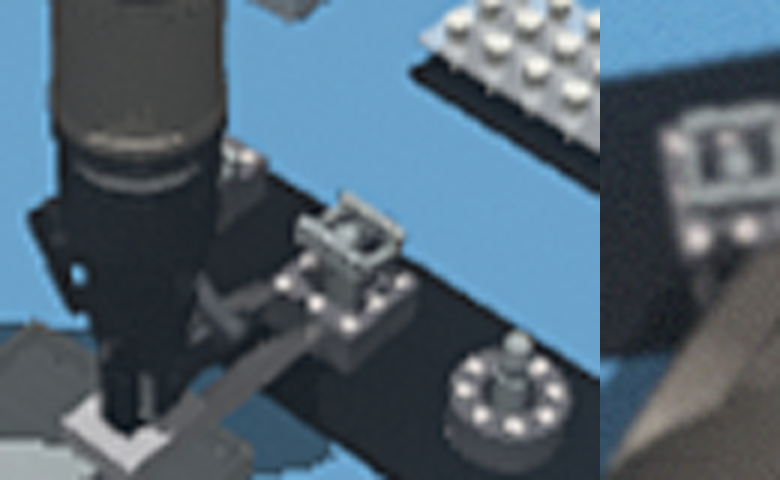

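Clip 2 now sits high on the post, at side-crop (350,230). Clip 1 is next, at the same offsets.

```bash
python3 - <<'E'
from lib import *
plan([(460.8,69.3,120,-79.4),(460.8,69.3,72,-79.4)])
E
```

```text
[460.8, 69.3, 120, -79.4] -> -0.0451 -0.1146 -0.0089 -0.03 -0.04 -0.02
[460.8, 69.3, 72, -79.4] -> 0.0029 -0.1147 -0.0088 -0.03 -0.04 -0.02
```

Request:
carry_out(targets=[0.0, -0.03, 0, 0, 0, 0, 0, 0.0, -0.045, -0.05, 0, 0, 0, 0, 0.0, -0.045, -0.1, -0.009, 0, 0, 0, 0.0, -0.045, -0.115, -0.009, 0, 0, 0, 0.0, -0.03, -0.115, -0.009, 0, 0, 0, 0.0, -0.01, -0.115, -0.009, 0, 0, 0, 0.0, 0.003, -0.115, -0.009, 0, 0, 0, 0.0, 0.003, -0.115, -0.009, 0, 0, 0, 0.0, 0.003, -0.115, -0.009, 0, 0, 0])

```text
clock: 11.42
tcp_pos: [0.4613, 0.0689, 0.072]
orientation: [2.13, 0.191, -2.121]
contact_force: [-0.8, 0.6, -1.0]
grip_width: 0.0185
```

```bash
python3 - <<'E'
from lib import *
o=r.get_obs(); print(o["tcp_pos"],o["joints"])
plan([(559.1,87.7,71.5,-79.4)])
g=grab("side","s6");t=grab("top","t6")
a=cv2.resize(g[130:200,210:300],None,fx=6,fy=6,interpolation=cv2.INTER_CUBIC)
b=cv2.resize(t[130:200,195:235],None,fx=6,fy=6,interpolation=cv2.INTER_CUBIC)
cv2.imwrite("pics/v6.png",np.hstack([a,b]))
E
```

```text
[0.46133384 0.06889518 0.07203946] [-0.92216703  0.49887358  0.80471678  2.21540744 -0.60121214  0.65074634
 -1.07389712]
[559.1, 87.7, 71.5, -79.4] -> 0.0009 -0.0009 -0.0996 -0.04 -0.05 -0.03
```

View pics/v6.png

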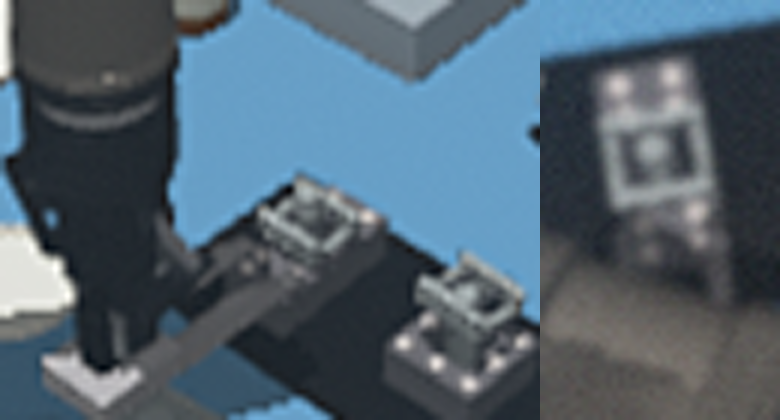

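The tines straddle the post just below clip 1, as they did for clip 2. I'll insert, raise and withdraw in one go each.

Request:
carry_out(targets=[0.0, 0.001, -0.001, -0.01, 0, 0, 0, 0.0, 0.001, -0.001, -0.02, 0, 0, 0, 0.0, 0.001, -0.001, -0.03, 0, 0, 0, 0.0, 0.001, -0.001, -0.04, 0, 0, 0, 0.0, 0.0005, -0.001, -0.05, 0, 0, 0, 0.0, 0, -0.001, -0.06, 0, 0, 0, 0.0, 0, -0.001, -0.07, 0, 0, 0, 0.0, 0, -0.001, -0.08, 0, 0, 0, 0.0, 0, -0.001, -0.09, 0, 0, 0, 0.0, 0, -0.001, -0.1, 0, 0, 0, 0.0, 0, -0.001, -0.1, 0, 0, 0, 0.0, -0.001, -0.001, -0.1, 0, 0, 0])

```text
clock: 13.02
tcp_pos: [0.5596, 0.0884, 0.0738]
orientation: [2.131, 0.192, -2.12]
contact_force: [1.4, -0.4, -5.3]
grip_width: 0.018
```

Request:
carry_out(targets=[0.0, -0.003, 0, 0, 0, 0, 0, 0.0, -0.003, 0, 0, 0, 0, 0, 0.0, -0.003, 0, 0, 0, 0, 0, 0.0, -0.003, 0, 0.015, 0, 0, 0, 0.0, -0.003, 0, 0.035, 0, 0, 0, 0.0, -0.003, 0, 0.06, 0, 0, 0, 0.0, -0.003, 0, 0.09, 0, 0, 0, 0.0, -0.003, 0, 0.107, 0, 0, 0, 0.0, -0.003, 0, 0.107, 0, 0, 0, 0.0, -0.06, 0, 0.107, 0, 0, 0, 0.0, -0.1, 0, 0.107, 0, 0, 0])

```text
clock: 14.4
tcp_pos: [0.4548, 0.0688, 0.175]
orientation: [2.132, 0.191, -2.119]
contact_force: [0.1, 0.8, -0.9]
grip_width: 0.0185
```

```bash
python3 - <<'E'
from lib import *
o=r.get_obs(); print(o["tcp_pos"],o["joints"])
plan([(470,-200,180,-79.4),(503,-405,180,-75),(503,-405,33,-75)])
g=grab("side","s7");t=grab("top","t7")
a=cv2.resize(g[130:230,200:300],None,fx=4,fy=4,interpolation=cv2.INTER_CUBIC)
b=cv2.resize(t[110:210,80:180],None,fx=4,fy=4,interpolation=cv2.INTER_CUBIC)
cv2.imwrite("pics/v7.png",np.hstack([a,b]))
E
```

```text
[0.45477255 0.06884604 0.17503783] [-1.16030608  0.30981893  1.05242506  2.15977079 -0.35690192  0.85070916
 -1.27925992]
[470, -200, 180, -79.4] -> -0.0045 0.2672 0.0334 -0.04 -0.07 -0.03
[503, -405, 180, -75] -> -0.004 0.4748 0.0379 -0.92 -0.07 -0.03
[503, -405, 33, -75] -> 0.143 0.4744 0.0388 -0.92 -0.07 -0.03
```

View pics/v7.png

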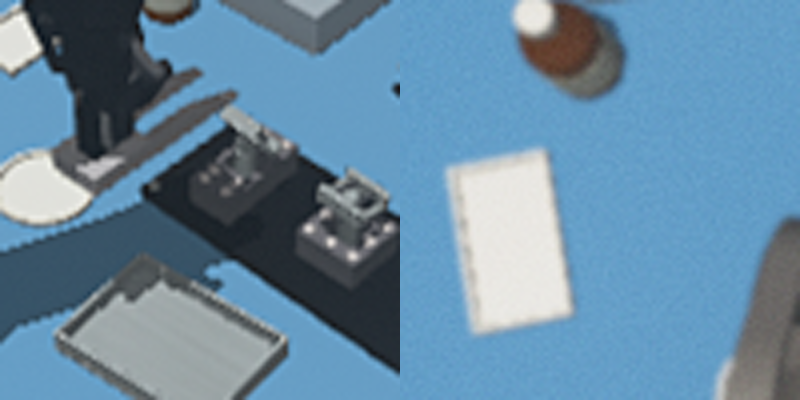

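Clip 1 is up on its post but looks tilted. I'll lay the wedge back on the mat and inspect clip 1 afterwards.

Request:
carry_out(targets=[0.0, -0.004, 0.06, 0.03, 0, 0, 0, 0.0, -0.004, 0.12, 0.033, 0, 0, 0, 0.0, -0.004, 0.18, 0.033, 0, 0, 0, 0.0, -0.004, 0.24, 0.033, 0, 0, 0, 0.0, -0.004, 0.3, 0.035, -0.4, 0, 0, 0.0, -0.004, 0.36, 0.036, -0.9, 0, 0, 0.0, -0.004, 0.42, 0.038, -0.9, 0, 0, 0.0, -0.004, 0.475, 0.039, -0.9, 0, 0, 0.0, 0.04, 0.475, 0.039, -0.9, 0, 0, 0.0, 0.08, 0.475, 0.039, -0.9, 0, 0, 0.0, 0.1, 0.475, 0.039, -0.9, 0, 0, 0.0, 0.12, 0.475, 0.039, -0.9, 0, 0])

```text
clock: 16.0
tcp_pos: [0.5063, -0.4046, 0.0552]
orientation: [2.095, 0.273, -2.07]
contact_force: [0.7, 0.1, -2.3]
grip_width: 0.0185
```

```bash
python3 - <<'E'
from lib import *
plan([(503,-405,32,-75)])
E
```

```text
[503, -405, 32, -75] -> 0.0232 -0.0005 0.0036 -0.01 -0.14 -0.01
```

Request:
carry_out(targets=[0.0, 0.012, 0, 0.002, 0, -0.1, 0, 0.0, 0.02, 0, 0.002, 0, -0.1, 0, 0.0, 0.0225, 0, 0.002, 0, -0.1, 0, 0.0, 0.0225, 0, 0.002, 0, -0.1, 0, 0.06, 0.0225, 0, 0.002, 0, -0.1, 0, 0.06, 0.0225, 0, 0.002, 0, -0.1, 0, 0.06, 0.0225, 0, 0.002, 0, -0.1, 0, 0.07, -0.03, 0, 0.002, 0, -0.1, 0, 0.08, -0.09, 0, 0.002, 0, -0.1, 0, 0.08, -0.14, 0, 0.002, 0, -0.1, 0, 0.08, -0.16, 0, 0.002, 0, -0.1, 0], squeeze=40)

```text
clock: 17.38
tcp_pos: [0.5031, -0.4066, 0.2186]
orientation: [2.088, 0.268, -2.074]
contact_force: [0.7, 0.8, -0.6]
grip_width: 0.0797
```

```bash
python3 - <<'E'
from lib import *
g=grab("side","s8");t=grab("top","t8")
a=cv2.resize(g[130:220,235:335],None,fx=5,fy=5,interpolation=cv2.INTER_CUBIC)
b=cv2.resize(t[115:185,190:325],None,fx=5.9,fy=5.9,interpolation=cv2.INTER_CUBIC)
c=np.zeros((600,800,3),np.uint8); c[:413,:796]=b[:413]
d=cv2.resize(g[140:190,240:310],None,fx=3.7,fy=3.7,interpolation=cv2.INTER_CUBIC)
c[413:598,:259]=d; e=cv2.resize(t[140:232,365:435],None,fx=2,fy=2); c[414:598,270:410]=e
e=g[245:337,285:405]; c[414:598,420:660]=cv2.resize(e,None,fx=2,fy=2)
cv2.imwrite("pics/v8.png",c)
E
```

```text
(no output)
```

View pics/v8.png

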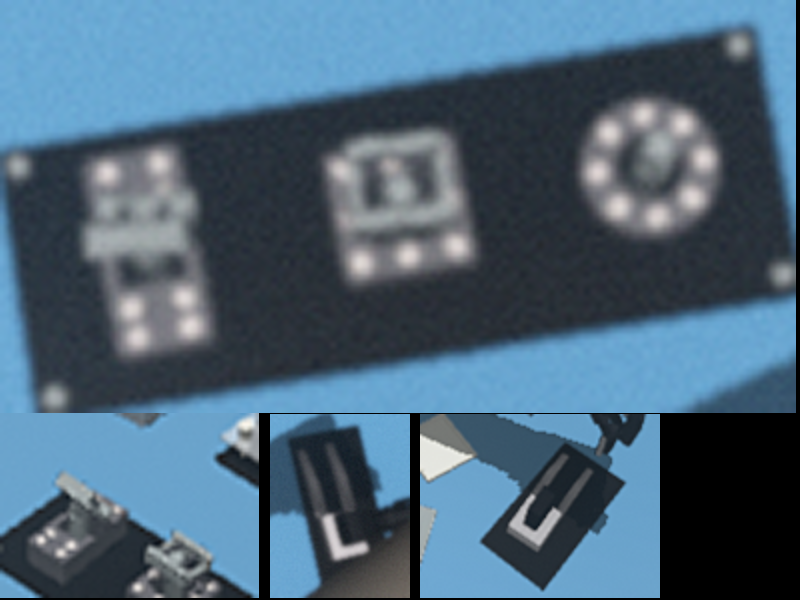

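The wedge is flat on its mat. Clip 2 is level on its post. Clip 1 hangs steeply tilted, with its near bar high at top-crop (138,243) and its far bar at (147,207). I'll triangulate both bars, then grip the near bar across rack y.

```bash
python3 - <<'E'
from lib import *
def tri(t,s):
    o1,d1=ray("top",t);o2,d2=ray("side",s);d1=d1[0];d2=d2[0]
    k=np.linalg.lstsq(np.c_[d1,-d2],o2-o1,rcond=None)[0]
    a=o1+k[0]*d1;b=o2+k[1]*d2;return ((a+b)*500).round(1),round(1000*np.linalg.norm(a-b),1)
T=lambda x,y:(190+x/5.9,115+y/5.9); S=lambda x,y:(240+x/3.7,140+(y-413)/3.7)
for nm,t,s in[("near1",T(138,243),S(72,487)),("far1",T(147,207),S(111,506)),("clip2",T(400,182),S(182,552)),("post3",T(657,148),(315.6,196))]:
    print(nm,tri(t,s))
g=cv2.imread("pics/s8.png")
d=cv2.resize(g[143:178,248:292],None,fx=14,fy=14,interpolation=cv2.INTER_CUBIC)
cv2.imwrite("pics/v9.png",d)
E
```

```text
near1 (array([600.6,  94. ,  88. ]), np.float64(2.6))
far1 (array([632.3,  89.8,  48.9]), np.float64(19.9))
clip2 (array([632.6, -19.9,  78.5]), np.float64(6.0))
post3 (array([ 647.5, -131.2,   80. ]), np.float64(2.8))
```

View pics/v9.png

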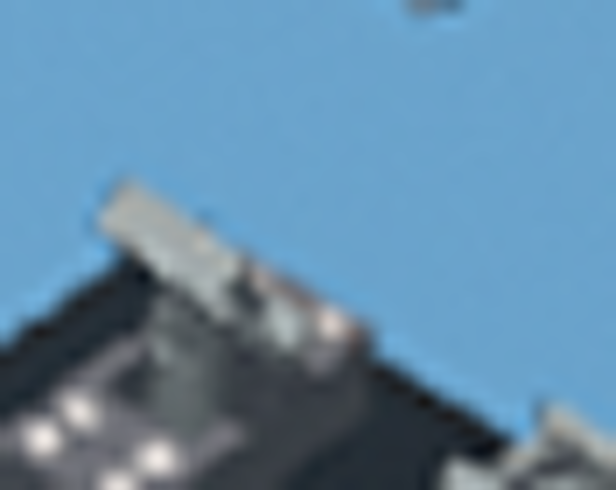

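The near bar lies over post 1's top at about (601,94,88) and the clip hangs down on the far side. I'll grip it across rack y and pull straight up.

```bash
python3 - <<'E'
from lib import *
plan([(540,-150,200,-79.4),(602,94,180,-79.4),(602,94,64,-79.4)])
E
```

```text
[540, -150, 200, -79.4] -> 0.0169 -0.2381 -0.1015 0.87 -0.07 -0.04
[602, 94, 180, -79.4] -> 0.0369 -0.458 -0.2241 0.87 -0.07 -0.04
[602, 94, 64, -79.4] -> 0.1529 -0.4584 -0.2234 0.87 -0.07 -0.04
```

Request:
carry_out(targets=[0.085, 0.017, -0.06, -0.025, 0.4, 0, 0, 0.085, 0.017, -0.12, -0.05, 0.87, 0, 0, 0.085, 0.017, -0.18, -0.08, 0.87, -0.07, -0.04, 0.085, 0.017, -0.238, -0.1, 0.87, -0.07, -0.04, 0.085, 0.017, -0.29, -0.13, 0.87, -0.07, -0.04, 0.085, 0.017, -0.34, -0.16, 0.87, -0.07, -0.04, 0.085, 0.037, -0.39, -0.19, 0.87, -0.07, -0.04, 0.085, 0.037, -0.44, -0.21, 0.87, -0.07, -0.04, 0.085, 0.037, -0.458, -0.224, 0.87, -0.07, -0.04, 0.085, 0.037, -0.458, -0.224, 0.87, -0.07, -0.04, 0.085, 0.037, -0.458, -0.224, 0.87, -0.07, -0.04, 0.085, 0.037, -0.458, -0.224, 0.87, -0.07, -0.04])

```text
clock: 18.98
tcp_pos: [0.6016, 0.0915, 0.18]
orientation: [2.127, 0.193, -2.126]
contact_force: [-0.7, -0.3, 0.7]
grip_width: 0.0855
```

```bash
python3 - <<'E'
from lib import *
o=r.get_obs(); print(o["tcp_pos"],o["joints"])
plan([(602,94,64,-79.4)])
E
```

```text
[0.60155714 0.0914762  0.18000901] [-0.90218528  0.57990869  0.92265905  1.81428399 -0.53752764  1.0205279
 -1.15474665]
[602, 94, 64, -79.4] -> 0.116 -0.0025 -0.0009 -0.05 -0.0 -0.01
```

Request:
carry_out(targets=[0.085, 0.05, -0.0025, 0, 0, 0, 0, 0.085, 0.09, -0.0025, 0, 0, 0, 0, 0.085, 0.116, -0.0025, 0, 0, 0, 0, 0.085, 0.116, -0.0025, 0, 0, 0, 0, 0.085, 0.116, -0.0025, 0, 0, 0, 0, 0.02, 0.116, -0.0025, 0, 0, 0, 0, 0.02, 0.116, -0.0025, 0, 0, 0, 0, 0.02, 0.116, -0.0025, 0, 0, 0, 0, 0.02, 0.116, -0.0025, 0, 0, 0, 0, 0.02, 0.116, -0.0025, 0, 0, 0, 0, 0.02, 0.116, -0.0025, 0, 0, 0], squeeze=35)

```text
schema error: expected a multiple of 7 numbers
```

```bash
python3 - <<'E'
from lib import *
o=r.get_obs(); print(o["tcp_pos"],o["contact_force"])
plan([(602,94,150,-79.4),(460,20,150,-79.4),(460,20,40,-79.4)])
E
```

```text
[0.60155714 0.0914762  0.18000901] [-0.68642763 -0.25479559  0.71895073]
[602, 94, 150, -79.4] -> 0.03 -0.0024 -0.0009 -0.05 -0.0 -0.01
[460, 20, 150, -79.4] -> 0.03 0.0448 0.1521 -0.05 -0.0 -0.01
[460, 20, 40, -79.4] -> 0.14 0.0448 0.1521 -0.05 -0.0 -0.01
```

Request:
carry_out(targets=[0.085, 0.05, -0.0025, 0, 0, 0, 0, 0.085, 0.09, -0.0025, 0, 0, 0, 0, 0.085, 0.116, -0.0025, 0, 0, 0, 0, 0.085, 0.116, -0.0025, 0, 0, 0, 0, 0.02, 0.116, -0.0025, 0, 0, 0, 0, 0.02, 0.116, -0.0025, 0, 0, 0, 0, 0.02, 0.116, -0.0025, 0, 0, 0, 0, 0.02, 0.116, -0.0025, 0, 0, 0, 0, 0.02, 0.116, -0.0025, 0, 0, 0, 0, 0.02, 0.116, -0.0025, 0, 0, 0, 0], squeeze=35)

```text
clock: 20.23
tcp_pos: [0.602, 0.094, 0.0656]
orientation: [2.129, 0.194, -2.124]
contact_force: [-1.7, -0.2, 6.0]
grip_width: 0.0444
```

```bash
python3 - <<'E'
from lib import *
o=r.get_obs(); print(o["tcp_pos"],o["contact_force"])
plan([(602,94,150,-79.4),(460,20,150,-79.4),(460,20,50,-79.4)])
E
```

```text
[0.60203308 0.09404756 0.06557117] [-1.74180106 -0.23395925  5.98863467]
[602, 94, 150, -79.4] -> -0.0844 0.0 -0.0002 -0.04 -0.03 0.0
[460, 20, 150, -79.4] -> -0.0848 0.0472 0.1529 -0.04 -0.03 0.0
[460, 20, 50, -79.4] -> 0.0152 0.0472 0.1531 -0.04 -0.03 0.0
```

The grip width of 44 mm means the clip's width is held. I'll lift and carry it over the dish.

Request:
carry_out(targets=[0.02, -0.015, 0, 0, 0, 0, 0, 0.02, -0.03, 0, 0, 0, 0, 0, 0.02, -0.05, 0, 0, 0, 0, 0, 0.02, -0.085, 0, 0, 0, 0, 0, 0.02, -0.085, 0.03, 0.05, 0, 0, 0, 0.02, -0.085, 0.047, 0.1, 0, 0, 0, 0.02, -0.085, 0.047, 0.155, 0, 0, 0, 0.02, -0.085, 0.047, 0.16, 0, 0, 0, 0.02, -0.085, 0.047, 0.16, 0, 0, 0])

```text
clock: 21.35
tcp_pos: [0.4537, 0.0195, 0.1511]
orientation: [2.132, 0.196, -2.123]
contact_force: [0.2, 1.3, -1.2]
grip_width: 0.0437
```

```bash
python3 - <<'E'
from lib import *
o=r.get_obs(); print(o["tcp_pos"],o["contact_force"])
plan([(450,20,36,-79.4)])
g=grab("side","s10");t=grab("top","t10")
a=cv2.resize(g[130:240,200:320],None,fx=5,fy=5,interpolation=cv2.INTER_CUBIC)
cv2.imwrite("pics/v10.png",a)
E
```

```text
[0.45368759 0.01948046 0.15112728] [ 0.18232947  1.25149102 -1.16054218]
[450, 20, 36, -79.4] -> 0.1151 -0.001 0.004 -0.04 -0.05 0.02
```

View pics/v10.png

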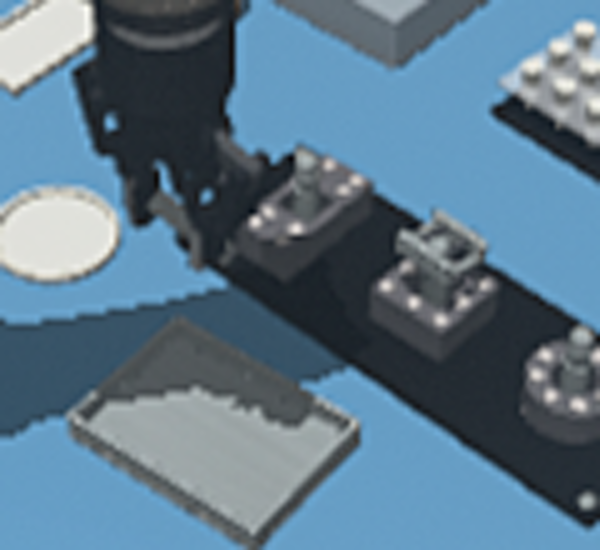

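Clip 1 is in the fingers at crop (185,225) and post 1 is bare. I'll lower it into the dish, release and rise.

Request:
carry_out(targets=[0.02, 0.05, 0, 0.004, 0, 0, 0, 0.02, 0.09, 0, 0.004, 0, 0, 0, 0.02, 0.112, 0, 0.004, 0, 0, 0, 0.02, 0.115, 0, 0.004, 0, 0, 0, 0.02, 0.115, 0, 0.004, 0, 0, 0, 0.065, 0.115, 0, 0.004, 0, 0, 0, 0.065, 0.115, 0, 0.004, 0, 0, 0, 0.065, 0.115, 0, 0.004, 0, 0, 0, 0.065, 0.08, 0, 0.004, 0, 0, 0, 0.07, 0.03, 0, 0.004, 0, 0, 0, 0.085, -0.02, 0, 0.004, 0, 0, 0, 0.085, -0.04, 0, 0.004, 0, 0, 0])

```text
clock: 22.95
tcp_pos: [0.4517, 0.0187, 0.1933]
orientation: [2.135, 0.196, -2.119]
contact_force: [-0.8, 0.5, 0.4]
grip_width: 0.0847
```

```bash
python3 - <<'E'
from lib import *
o=r.get_obs(); print(o["tcp_pos"],o["joints"])
plan([(629,-18,190,10.6),(629,-18,60,10.6),(629,-18,190,-169.4)])
E
```

```text
[0.45168994 0.01872161 0.19325127] [-1.14911528  0.27544566  1.15578971  2.16069829 -0.33006396  0.88704824
 -1.18525651]
[629, -18, 190, 10.6] -> 0.0045 0.0682 -0.1677 -18.03 -0.08 -0.06
[629, -18, 60, 10.6] -> 0.1345 0.0684 -0.1667 -18.03 -0.08 -0.06
[629, -18, 190, -169.4] -> 0.0045 0.0682 -0.1677 17.97 -0.06 0.08
```

Request:
carry_out(targets=[0.085, 0.004, 0.02, -0.04, -3, 0, 0, 0.085, 0.004, 0.04, -0.1, -6, 0, 0, 0.085, 0.004, 0.06, -0.15, -8, 0, 0, 0.085, 0.004, 0.068, -0.167, -10, 0, 0, 0.085, 0.004, 0.068, -0.167, -12, 0, 0, 0.085, 0.004, 0.068, -0.167, -14, 0, 0, 0.085, 0.004, 0.068, -0.167, -16, 0, 0, 0.085, 0.004, 0.068, -0.167, -18, -0.08, -0.06, 0.085, 0.004, 0.068, -0.167, -18, -0.08, -0.06, 0.085, 0.004, 0.068, -0.167, -18, -0.08, -0.06])

```text
clock: 24.2
tcp_pos: [0.6281, -0.018, 0.1906]
orientation: [1.075, 1.29, -1.075]
contact_force: [-0.8, -0.3, -0.7]
grip_width: 0.085
```

```bash
python3 - <<'E'
from lib import *
o=r.get_obs(); print(o["tcp_pos"],o["joints"])
plan([(630,-18,51,10.6)])
E
```

```text
[ 0.62807408 -0.01802124  0.19055166] [-0.46016904  0.48249184  0.53479858  1.74120316 -0.28584458  0.99613242
  0.36259852]
[630, -18, 51, 10.6] -> 0.1396 0.0019 0.0004 -0.04 -0.0 0.0
```

Request:
carry_out(targets=[0.085, 0.05, 0.002, 0, 0, 0, 0, 0.085, 0.1, 0.002, 0, 0, 0, 0, 0.085, 0.139, 0.002, 0, 0, 0, 0, 0.085, 0.139, 0.002, 0, 0, 0, 0, 0.085, 0.139, 0.002, 0, 0, 0, 0, 0.02, 0.139, 0.002, 0, 0, 0, 0, 0.02, 0.139, 0.002, 0, 0, 0, 0, 0.02, 0.139, 0.002, 0, 0, 0, 0, 0.02, 0.139, 0.002, 0, 0, 0, 0, 0.02, 0.139, 0.002, 0, 0, 0, 0])

```text
clock: 25.45
tcp_pos: [0.6305, -0.0174, 0.0518]
orientation: [1.075, 1.289, -1.074]
contact_force: [1.8, 1.4, 1.3]
grip_width: 0.0402
```

```bash
python3 - <<'E'
from lib import *
o=r.get_obs(); print(o["tcp_pos"],o["joints"])
plan([(630,-18,140,10.6),(462,-46,140,10.6),(462,-46,20,10.6)])
E
```

```text
[ 0.63051457 -0.01739372  0.05179061] [-0.38970245  0.65794114  0.44353913  1.82026493 -0.39534216  0.75091862
  0.44705105]
[630, -18, 140, 10.6] -> -0.0882 -0.0005 0.0005 -0.04 -0.0 -0.01
[462, -46, 140, 10.6] -> -0.0884 -0.1708 -0.0023 -0.04 -0.0 -0.01
[462, -46, 20, 10.6] -> 0.0316 -0.1709 -0.0022 -0.04 -0.0 -0.01
```

Request:
carry_out(targets=[0.02, -0.015, 0, 0, 0, 0, 0, 0.02, -0.03, 0, 0, 0, 0, 0, 0.02, -0.06, 0, 0, 0, 0, 0, 0.02, -0.088, 0, 0, 0, 0, 0, 0.02, -0.088, -0.05, -0.001, 0, 0, 0, 0.02, -0.088, -0.1, -0.002, 0, 0, 0, 0.02, -0.088, -0.15, -0.002, 0, 0, 0, 0.02, -0.088, -0.171, -0.002, 0, 0, 0, 0.02, -0.06, -0.171, -0.002, 0, 0, 0, 0.02, -0.01, -0.171, -0.002, 0, 0, 0, 0.02, 0.02, -0.171, -0.002, 0, 0, 0, 0.02, 0.02, -0.171, -0.002, 0, 0, 0])

```text
clock: 26.95
tcp_pos: [0.4607, -0.0466, 0.031]
orientation: [1.074, 1.291, -1.077]
contact_force: [0.3, -0.9, -0.5]
grip_width: 0.0399
```

```bash
python3 - <<'E'
from lib import *
o=r.get_obs(); print(o["tcp_pos"],o["contact_force"])
plan([(462,-46,12,10.6)])
E
```

```text
[ 0.4607204  -0.04656493  0.03095561] [ 0.27276789 -0.89010595 -0.45705932]
[462, -46, 12, 10.6] -> 0.019 0.0014 -0.0003 -0.05 -0.01 0.03
```

Clip 2 is held at 40 mm width. I'll lower, release and rise, then check everything else numerically.

Request:
carry_out(targets=[0.02, 0.012, 0.001, 0, 0, 0, 0, 0.02, 0.018, 0.001, 0, 0, 0, 0, 0.02, 0.018, 0.001, 0, 0, 0, 0, 0.055, 0.018, 0.001, 0, 0, 0, 0, 0.055, 0.018, 0.001, 0, 0, 0, 0, 0.055, 0.018, 0.001, 0, 0, 0, 0, 0.055, -0.02, 0.001, 0, 0, 0, 0, 0.06, -0.08, 0.001, 0, 0, 0, 0, 0.085, -0.14, 0.001, 0, 0, 0, 0, 0.085, -0.2, 0.04, 0, 0, 0, 0, 0.085, -0.2, 0.1, 0, 0, 0, 0, 0.085, -0.2, 0.17, 0, 0, 0, 0])

```text
clock: 28.45
tcp_pos: [0.6207, -0.0169, 0.2325]
orientation: [1.076, 1.29, -1.073]
contact_force: [0.4, -0.1, 0.5]
grip_width: 0.0851
```

```bash
python3 - <<'E'
from lib import *
o=r.get_obs(); print(o["tcp_pos"],o["joints"])
for n in("top","side"):
    f=grab(n,n[0]+"11"); h=cv2.cvtColor(f,cv2.COLOR_BGR2HSV); nb=~((h[...,0]>95)&(h[...,0]<125)&(h[...,1]>110))
    P={"dish":[.453,-.014,.01],"t_round":[.469,.199,.004],"t_sq":[.476,-.234,.004],"t_obl":[.574,.390,.004],"mat":[.50,-.36,.003]}
    for k,p in P.items(): print(n,k,rect(n,nb,tuple(map(float,proj(n,p)[0])),.008))
g=cv2.imread("pics/s11.png");t=cv2.imread("pics/t11.png")
c=np.zeros((600,800,3),np.uint8)
c[:450,:480]=cv2.resize(g[140:230,210:306],None,fx=5,fy=5,interpolation=cv2.INTER_CUBIC)
c[:600,480:800]=cv2.resize(t[110:260,215:295],None,fx=4,fy=4,interpolation=cv2.INTER_CUBIC)
cv2.imwrite("pics/v11.png",c)
plan([(647,-131,170,10.6),(647,-131,22,10.6)])
E
```

```text
[ 0.62065538 -0.01694144  0.23249759] [-0.52780407  0.437893    0.61961189  1.7226504  -0.28652283  1.07147384
  0.36730059]
top dish (array([458.5,  97.6]), array([995.9, 561.4]), -9.9)
top t_round (array([458.5,  97.6]), array([995.9, 561.4]), -9.9)
top t_sq (array([ 476.4, -231.6]), array([92.9, 92.5]), -5.5)
top t_obl (array([573.7, 393.3]), array([125.4,  76.8]), 12.3)
top mat (array([ 541.1, -404.4]), array([202.4,  94.3]), 11.2)
side dish (array([457.4, -10.7]), array([164.7, 127.3]), -74.1)
side t_round (array([468.9, 195.3]), array([93.2, 91.2]), 54.0)
side t_sq (array([ 476.2, -235.6]), array([91.9, 89.5]), 84.8)
side t_obl (array([573.2, 386.6]), array([127.7,  81.2]), 12.2)
side mat (array([ 538.7, -410.7]), array([206.1,  98.3]), 11.4)
[647, -131, 170, 10.6] -> 0.0594 0.002 0.1186 0.01 0.01 0.01
[647, -131, 22, 10.6] -> 0.2074 0.0021 0.1184 0.01 0.01 0.01
```

View pics/v11.png

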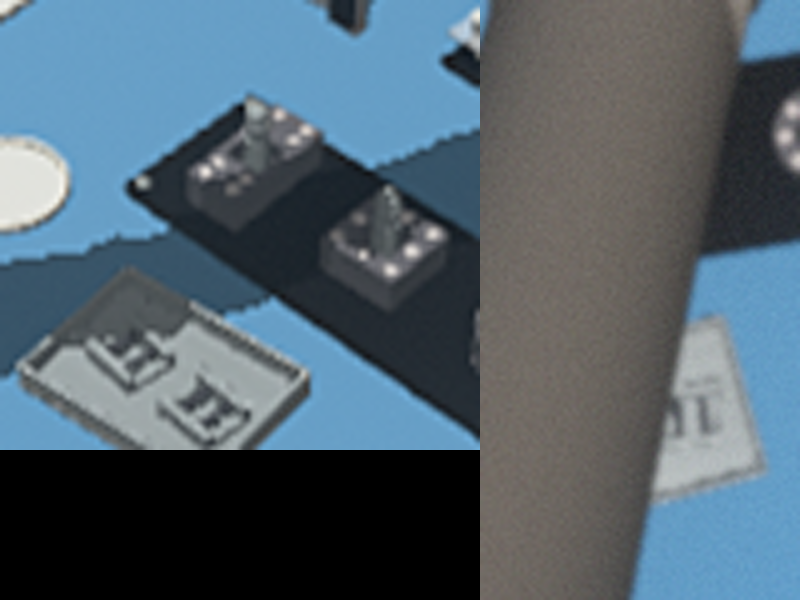

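Both clips lie in the dish at side-crop (130,355) and (205,410), posts 1 and 2 are bare, and the trays have not moved. Next is the round block.

Request:
carry_out(targets=[0.085, 0.02, 0.002, 0.06, 0, 0, 0, 0.085, 0.05, 0.002, 0.118, 0, 0, 0, 0.085, 0.06, 0.002, 0.1185, 0, 0, 0, 0.085, 0.11, 0.002, 0.1185, 0, 0, 0, 0.085, 0.16, 0.002, 0.1185, 0, 0, 0, 0.085, 0.2, 0.002, 0.1185, 0, 0, 0, 0.085, 0.217, 0.002, 0.1185, 0, 0, 0, 0.085, 0.217, 0.002, 0.1185, 0, 0, 0, 0.03, 0.217, 0.002, 0.1185, 0, 0, 0, 0.03, 0.217, 0.002, 0.1185, 0, 0, 0, 0.03, 0.217, 0.002, 0.1185, 0, 0, 0, 0.03, 0.217, 0.002, 0.1185, 0, 0, 0], squeeze=40)

```text
clock: 30.05
tcp_pos: [0.6486, -0.1314, 0.0149]
orientation: [1.072, 1.288, -1.07]
contact_force: [0.2, 0.1, 6.6]
grip_width: 0.0615
```

```bash
python3 - <<'E'
from lib import *
o=r.get_obs(); print(o["tcp_pos"],o["contact_force"])
plan([(647,-131,150,10.6),(540,50,190,10.6),(470,201,190,10.6)])
E
```

```text
[ 0.64861568 -0.13143398  0.01486227] [0.21552689 0.08953591 6.56834393]
[647, -131, 150, 10.6] -> -0.1351 -0.0011 -0.0005 0.01 0.02 -0.03
[540, 50, 190, 10.6] -> -0.1757 -0.0728 -0.198 0.01 0.02 -0.03
[470, 201, 190, 10.6] -> -0.1762 -0.1138 -0.3593 0.01 0.02 -0.03
```

Request:
carry_out(targets=[0.03, -0.02, 0, 0, 0, 0, 0, 0.03, -0.05, 0, 0, 0, 0, 0, 0.03, -0.1, 0, 0, 0, 0, 0, 0.03, -0.15, 0, 0, 0, 0, 0, 0.03, -0.15, 0, 0, 0, 0, 0])

```text
clock: 30.68
tcp_pos: [0.6511, -0.1326, 0.1714]
orientation: [1.076, 1.279, -1.065]
contact_force: [-0.6, -0.2, -1.8]
grip_width: 0.0615
```

```bash
python3 - <<'E'
from lib import *
o=r.get_obs(); print(o["tcp_pos"],o["contact_force"])
plan([(540,50,190,10.6),(470,201,190,10.6)])
g=grab("side","s12");t=grab("top","t12")
p=np.array(o["tcp_pos"]);q=proj("side",p)[0].astype(int);print(q)
c=cv2.resize(g[max(q[1]-50,0):q[1]+40,q[0]-50:q[0]+50],None,fx=6,fy=6,interpolation=cv2.INTER_CUBIC)
cv2.imwrite("pics/v12.png",c)
E
```

```text
[ 0.65110905 -0.13261115  0.17137442] [-0.60364316 -0.19969502 -1.76865234]
[540, 50, 190, 10.6] -> -0.0206 -0.0754 -0.1998 -0.0 0.06 -0.14
[470, 201, 190, 10.6] -> -0.0219 -0.1165 -0.3611 -0.0 0.06 -0.14
[320 174]
```

```bash
python3 - <<'E'
from lib import *
Z=lambda x,y:(185+x/3.7,110+y/3.7)
V=lambda x,y:(190+x/5.9,115+y/5.9)
print("round",w("top",[Z(426,122),V(650,167)],.04)*1000)
print("square caps",w("top",[V(407,262),Z(270,150)],.04)*1000)
# oblong: four corner caps of v8 (top pic t8)
print("oblong",w("top",[(np.array(V(106,173))+V(158,162)+V(137,338)+V(190,326))/4],.04)*1000)
# square: outline top face corners from v8 (325,155),(455,133)?,(475,262),(350,285)
print("sq",w("top",[(np.array(V(325,155))+V(452,132)+V(476,263)+V(350,286))/4],.036)*1000)
E
```

```text
round [[ 647.96973669 -131.4150422    40.        ]
 [ 647.06531225 -131.50761422   40.        ]]
square caps [[601.91772114 -22.08195603  40.        ]
 [625.90670178 -19.08336705  40.        ]]
oblong [[605.98695887  95.01550077  40.        ]]
sq [[627.07680605 -18.96016464  36.        ]]
```

Request:
carry_out(targets=[0.03, -0.01, -0.02, -0.06, 0, 0, 0, 0.03, -0.02, -0.04, -0.12, 0, 0.06, -0.14, 0.03, -0.02, -0.06, -0.17, 0, 0.06, -0.14, 0.03, -0.02, -0.08, -0.22, 0, 0.06, -0.14, 0.03, -0.02, -0.095, -0.27, 0, 0.06, -0.14, 0.03, -0.02, -0.105, -0.32, 0, 0.06, -0.14, 0.03, -0.02, -0.1165, -0.361, 0, 0.06, -0.14, 0.03, -0.02, -0.1165, -0.361, 0, 0.06, -0.14, 0.03, -0.02, -0.1165, -0.361, 0, 0.06, -0.14])

```text
clock: 31.9
tcp_pos: [0.4666, 0.2014, 0.1843]
orientation: [1.068, 1.299, -1.077]
contact_force: [0.2, 0.8, -2.0]
grip_width: 0.0616
```

```bash
python3 - <<'E'
from lib import *
o=r.get_obs(); p=np.array(o["tcp_pos"]);print(p,o["joints"])
f=grab("side","s13");h=cv2.cvtColor(f,cv2.COLOR_BGR2HSV)
g=(h[...,1]<70)
q=proj("side",p+[0,0,.005])[0].round().astype(int);print(q)
# white caps near the TCP: bright, unsaturated blobs
m=((h[...,1]<60)&(h[...,2]>150)).astype(np.uint8)
n,l,st,c=cv2.connectedComponentsWithStats(m)
print([(c[i].round(1).tolist(),int(st[i,4])) for i in range(1,n) if np.linalg.norm(c[i]-q)<45])
# text map of brightness (x step 2)
sub=f[q[1]-24:q[1]+24:2,q[0]-36:q[0]+36:2].max(2)//26
print("\n".join("".join(str(v) for v in row) for row in sub))
plan([(470,201,8,10.6)])
E
```

```text
[0.46657919 0.20143085 0.18430271] [-1.01924241  0.29368315  0.5931892   2.0224538  -0.21483536  0.89307185
 -0.12338241]
[205 134]
[([240.5, 106.4], 22), ([234.0, 121.5], 2), ([218.8, 133.3], 56), ([199.5, 143.1], 63), ([164.0, 145.4], 43), ([202.8, 171.6], 55)]
335777777771111111111141312777777775
333777777751111111111111212777777743
337777745412111111111111113777777444
577777702122111111111111126777777344
777777712111131111467111487777777344
777777732112115215774111677777777233
777777751111111117775112777777777422
777777781111141125454112677777777444
777777772111151232323412677777777455
777777774111111222222222777777777454
777777777311111222222343667777777455
777777777761112322223225886777777434
777777777778113223323324888667777732
777777777777213222222224974777777777
777777777777412222222226657777777777
777777777777673222222224777777777777
777777777777489632123357777777777777
677777777777756899984777777777777777
677777777777777578657777777777777777
567777777777777763777777777777777777
377777777777777777777777777777777777
357777777777777777777777777776336777
335777777777777777777777777743333577
333377777777777777777777776433433335
[470, 201, 8, 10.6] -> 0.1765 0.0044 0.0008 -0.01 -0.03 0.1
```

The round block is held level. The map shows its body under the fingers, and the grasp was centred to about 1 mm. I'll lower it and release.

Request:
carry_out(targets=[0.03, 0.05, 0.004, 0.001, 0, 0, 0.1, 0.03, 0.1, 0.004, 0.001, 0, 0, 0.1, 0.03, 0.15, 0.004, 0.001, 0, 0, 0.1, 0.03, 0.17, 0.004, 0.001, 0, 0, 0.1, 0.03, 0.177, 0.004, 0.001, 0, 0, 0.1, 0.03, 0.1775, 0.004, 0.001, 0, 0, 0.1, 0.03, 0.1775, 0.004, 0.001, 0, 0, 0.1, 0.08, 0.1775, 0.004, 0.001, 0, 0, 0.1, 0.08, 0.175, 0.004, 0.001, 0, 0, 0.1, 0.085, 0.12, 0.004, 0.001, 0, 0, 0.1, 0.085, 0.06, 0.004, 0.001, 0, 0, 0.1, 0.085, 0, 0.004, 0.001, 0, 0, 0.1])

```text
clock: 33.45
tcp_pos: [0.4709, 0.2005, 0.1866]
orientation: [1.074, 1.292, -1.072]
contact_force: [0.5, 0.5, 0.4]
grip_width: 0.0847
```

```bash
python3 - <<'E'
from lib import *
o=r.get_obs(); print(o["tcp_pos"],o["contact_force"])
plan([(550,90,200,-40),(606,95,180,-79.4),(606,95,15,-79.4)])
E
```

```text
[0.47090018 0.20052887 0.18656373] [0.53932394 0.4973103  0.43298455]
[550, 90, 200, -40] -> -0.0137 0.0576 0.1231 10.11 -0.02 0.01
[606, 95, 180, -79.4] -> 0.0063 0.1135 0.1285 17.99 -0.02 0.02
[606, 95, 15, -79.4] -> 0.1713 0.1135 0.1288 17.99 -0.02 0.02
```

Request:
carry_out(targets=[0.085, -0.014, 0.02, 0.05, 2, 0, 0, 0.085, -0.014, 0.05, 0.09, 4, 0, 0, 0.085, -0.014, 0.08, 0.12, 6, 0, 0, 0.085, 0, 0.1135, 0.1285, 8, 0, 0, 0.085, 0, 0.1135, 0.1285, 10, 0, 0, 0.085, 0, 0.1135, 0.1285, 12, 0, 0, 0.085, 0, 0.1135, 0.1285, 14, 0, 0, 0.085, 0, 0.1135, 0.1285, 16, 0, 0, 0.085, 0, 0.1135, 0.1285, 18, 0, 0, 0.085, 0.04, 0.1135, 0.1285, 18, 0, 0, 0.085, 0.08, 0.1135, 0.1285, 18, 0, 0, 0.085, 0.08, 0.1135, 0.1285, 18, 0, 0])

```text
clock: 34.95
tcp_pos: [0.6038, 0.0954, 0.1043]
orientation: [2.12, 0.198, -2.131]
contact_force: [0.0, -0.1, 1.3]
grip_width: 0.0853
```

```bash
python3 - <<'E'
from lib import *
o=r.get_obs(); print(o["tcp_pos"],o["joints"])
plan([(606,95,16,-79.4)])
h=cv2.cvtColor(grab("top","t14"),cv2.COLOR_BGR2HSV)
nb=~((h[...,0]>95)&(h[...,0]<125)&(h[...,1]>110))
q=proj("top",[.47,.201,.008])[0]; print("tray",rect("top",nb,tuple(map(float,q)),.008))
m=((h[...,1]<70)&(h[...,2]<165)).astype(np.uint8)  # grey block in the white tray
y,x=np.mgrid[:384,:512]; s=(m>0)&(np.hypot(x-q[0],y-q[1])<14); print(s.sum(),w("top",[[x[s].mean(),y[s].mean()]],.03)*1000)
E
```

```text
[0.60382878 0.09541844 0.10427611] [-0.88094915  0.70797008  0.90589379  1.85784865 -0.69345953  0.93283312
 -1.03515768]
[606, 95, 16, -79.4] -> 0.0883 0.001 -0.0025 -0.01 0.06 0.03
tray (array([529.5,  -8.4]), array([1459.5, 1018.7]), -89.4)
589 [[469.45227434 198.23146008  30.        ]]
```

Request:
carry_out(targets=[0.085, 0.04, 0.001, -0.0025, 0, 0, 0, 0.085, 0.08, 0.001, -0.0025, 0, 0, 0, 0.085, 0.0885, 0.001, -0.0025, 0, 0, 0, 0.085, 0.0885, 0.001, -0.0025, 0, 0, 0, 0.02, 0.0885, 0.001, -0.0025, 0, 0, 0, 0.02, 0.0885, 0.001, -0.0025, 0, 0, 0, 0.02, 0.0885, 0.001, -0.0025, 0, 0, 0, 0.02, 0.0885, 0.001, -0.0025, 0, 0, 0, 0.02, 0.0885, 0.001, -0.0025, 0, 0, 0, 0.02, 0.0885, 0.001, -0.0025, 0, 0, 0])

```text
clock: 36.25
tcp_pos: [0.6088, 0.0948, 0.0192]
orientation: [2.126, 0.199, -2.126]
contact_force: [-1.0, 0.1, 6.2]
grip_width: 0.0435
```

```bash
python3 - <<'E'
from lib import *
o=r.get_obs(); print(o["tcp_pos"],o["contact_force"])
plan([(606,95,190,-79.4),(574.5,392.5,190,-77.8),(574.5,392.5,8,-77.8)])
E
```

```text
[0.60880193 0.09484023 0.01923255] [-0.97655027  0.14555188  6.1516756 ]
[606, 95, 190, -79.4] -> -0.1708 -0.0011 0.0026 -0.01 -0.01 0.03
[574.5, 392.5, 190, -77.8] -> -0.17 -0.2993 -0.0209 -0.33 -0.01 0.03
[574.5, 392.5, 8, -77.8] -> 0.012 -0.2989 -0.0208 -0.33 -0.01 0.03
```

Request:
carry_out(targets=[0.02, -0.02, 0, 0, 0, 0, 0, 0.02, -0.05, 0, 0, 0, 0, 0, 0.02, -0.11, 0, 0, 0, 0, 0, 0.02, -0.17, 0, 0, 0, 0, 0, 0.02, -0.17, -0.06, -0.005, 0, 0, 0, 0.02, -0.17, -0.11, -0.01, 0, 0, 0, 0.02, -0.17, -0.16, -0.015, -0.3, 0, 0, 0.02, -0.17, -0.21, -0.02, -0.3, 0, 0, 0.02, -0.17, -0.26, -0.0235, -0.3, 0, 0, 0.02, -0.17, -0.299, -0.0235, -0.3, 0, 0, 0.02, -0.14, -0.299, -0.0235, -0.3, 0, 0, 0.02, -0.09, -0.299, -0.0235, -0.3, 0, 0])

```text
clock: 37.75
tcp_pos: [0.5783, 0.3943, 0.1122]
orientation: [2.117, 0.229, -2.107]
contact_force: [0.8, -0.5, -1.1]
grip_width: 0.0431
```

```bash
python3 - <<'E'
from lib import *
o=r.get_obs(); print(o["tcp_pos"],o["contact_force"])
plan([(576.5,393,11.5,-77.8)])
for n in("top","side"):
    f=grab(n,n[0]+"15");h=cv2.cvtColor(f,cv2.COLOR_BGR2HSV); nb=~((h[...,0]>95)&(h[...,0]<125)&(h[...,1]>110))
    for k,p in {"t_round":[.469,.199,.004],"t_sq":[.476,-.234,.004]}.items(): print(n,k,rect(n,nb,tuple(map(float,proj(n,p)[0])),.008))
a=cv2.imread("pics/side0.png")
d=cv2.absdiff(f,a).max(2); q=proj("side",[.5745,.3925,.004])[0].astype(int); print("obl tray diff",(d[q[1]-12:q[1]+14:2,q[0]-22:q[0]+22:2]//26).tolist())
E
```

```text
[0.57832582 0.39429014 0.11217534] [ 0.78080401 -0.49980758 -1.06440028]
[576.5, 393, 11.5, -77.8] -> 0.1007 0.0013 0.0026 -0.01 -0.06 0.04
top t_round (array([468. , 202.8]), array([94.9, 92. ]), 1.8)
top t_sq (array([ 476.4, -231.4]), array([92.7, 92.7]), -5.2)
side t_round (array([471.9, 199.5]), array([103.6,  91.2]), 54.0)
side t_sq (array([ 476.2, -235.6]), array([91.9, 89.5]), 84.8)
obl tray diff [[0, 0, 0, 0, 0, 0, 0, 3, 5, 2, 0, 1, 0, 0, 2, 3, 3, 3, 3, 3, 3, 3], [0, 0, 0, 0, 0, 0, 0, 0, 0, 0, 2, 3, 1, 3, 3, 3, 3, 3, 3, 3, 3, 3], [0, 0, 0, 0, 0, 0, 0, 0, 0, 3, 3, 3, 3, 1, 2, 2, 3, 3, 3, 3, 3, 3], [0, 0, 0, 0, 0, 0, 0, 0, 0, 2, 3, 2, 1, 4, 4, 4, 2, 2, 3, 3, 3, 3], [0, 0, 0, 0, 0, 0, 0, 0, 3, 3, 1, 3, 4, 4, 4, 4, 4, 4, 2, 2, 3, 3], [0, 0, 0, 0, 0, 0, 3, 3, 2, 1, 4, 4, 4, 4, 4, 4, 4, 4, 4, 3, 0, 3], [0, 0, 0, 0, 3, 3, 3, 1, 3, 4, 4, 4, 4, 4, 4, 4, 4, 3, 1, 1, 1, 1], [0, 0, 3, 3, 3, 1, 2, 4, 4, 4, 4, 4, 4, 3, 4, 4, 3, 0, 3, 3, 3, 3], [3, 3, 3, 3, 2, 3, 4, 4, 4, 4, 4, 4, 4, 4, 2, 0, 0, 0, 3, 3, 3, 3], [3, 3, 3, 3, 1, 2, 4, 4, 4, 4, 4, 4, 3, 0, 0, 0, 0, 0, 0, 0, 0, 0], [3, 3, 3, 3, 3, 3, 0, 3, 4, 4, 4, 2, 0, 0, 0, 0, 0, 0, 0, 0, 0, 0], [3, 3, 3, 3, 3, 3, 3, 2, 2, 2, 0, 0, 0, 0, 0, 0, 0, 0, 0, 0, 0, 0], [3, 3, 3, 3, 3, 3, 3, 3, 1, 0, 0, 0, 0, 0, 0, 0, 0, 0, 0, 0, 0, 0]]
```

```bash
python3 - <<'E'
from lib import *
for n in ("side","top"):
  for k in ("11","15"):
    f=cv2.imread(f"pics/{n[0]}{k}.png");h=cv2.cvtColor(f,cv2.COLOR_BGR2HSV)
    m=(h[...,1]<75)&(h[...,2]>70)
    q=proj(n,[.5745,.3925,.004])[0]
    y,x=np.mgrid[:384,:512]; s=m&(np.hypot(x-q[0],y-q[1])<27)
    P=w(n,np.c_[x[s],y[s]],.008)*1000; print(n,k,s.sum(),P.min(0).round(),P.max(0).round(),P.mean(0).round())
E
```

```text
side 11 401 [509. 339.   8.] [640. 434.   8.] [572. 386.   8.]
side 15 462 [509. 339.   8.] [671. 549.   8.] [578. 401.   8.]
top 11 1155 [510. 346.   8.] [638. 440.   8.] [573. 393.   8.]
top 15 958 [510. 347.   8.] [640. 462.   8.] [569. 390.   8.]
```

The tray's extents are unchanged (xmin 509, ymin 339). I'll lower the oblong block and release.

Request:
carry_out(targets=[0.02, 0.04, 0.001, 0.002, 0, 0, 0, 0.02, 0.08, 0.001, 0.002, 0, 0, 0, 0.02, 0.095, 0.001, 0.002, 0, 0, 0, 0.02, 0.101, 0.001, 0.002, 0, 0, 0, 0.02, 0.102, 0.001, 0.002, 0, 0, 0, 0.02, 0.102, 0.001, 0.002, 0, 0, 0, 0.054, 0.102, 0.001, 0.002, 0, 0, 0, 0.054, 0.102, 0.001, 0.002, 0, 0, 0, 0.06, 0.06, 0.001, 0.002, 0, 0, 0, 0.085, 0, 0.001, 0.002, 0, 0, 0, 0.085, -0.06, 0.001, 0.002, 0, 0, 0, 0.085, -0.09, 0.001, 0.002, 0, 0, 0])

```text
clock: 39.35
tcp_pos: [0.5743, 0.3907, 0.2006]
orientation: [2.108, 0.223, -2.114]
contact_force: [0.8, -0.1, -0.5]
grip_width: 0.0853
```

```bash
python3 - <<'E'
from lib import *
o=r.get_obs(); print(o["tcp_pos"],o["joints"])
plan([(600,200,200,-40),(627,-18.7,180,10.6)])
E
```

```text
[0.57431299 0.39066412 0.20058425] [-1.28466951  0.73848787  0.98410909  1.57552051 -0.65071331  1.18762612
 -1.52834431]
[600, 200, 200, -40] -> 0.0004 0.1918 0.0146 -7.6 0.02 0.02
[627, -18.7, 180, 10.6] -> 0.0203 0.4114 0.0337 -17.72 0.01 0.03
```

Request:
carry_out(targets=[0.085, 0, 0.05, 0.004, -2, 0, 0, 0.085, 0, 0.1, 0.008, -4, 0, 0, 0.085, 0, 0.15, 0.012, -6, 0, 0, 0.085, 0, 0.2, 0.016, -8, 0, 0, 0.085, 0, 0.25, 0.02, -10, 0, 0, 0.085, 0, 0.3, 0.025, -12, 0, 0, 0.085, 0, 0.35, 0.03, -14, 0, 0, 0.085, 0.02, 0.4, 0.033, -16, 0, 0, 0.085, 0.02, 0.411, 0.034, -17.7, 0, 0, 0.085, 0.05, 0.411, 0.034, -17.7, 0, 0, 0.085, 0.09, 0.411, 0.034, -17.7, 0, 0, 0.085, 0.09, 0.411, 0.034, -17.7, 0, 0])

```text
clock: 40.85
tcp_pos: [0.6245, -0.0187, 0.1083]
orientation: [1.07, 1.296, -1.079]
contact_force: [0.2, -0.1, 0.1]
grip_width: 0.0851
```

```bash
python3 - <<'E'
from lib import *
o=r.get_obs(); print(o["tcp_pos"],o["joints"])
plan([(627,-18.7,15,10.6)])
f=grab("side","s16");h=cv2.cvtColor(f,cv2.COLOR_BGR2HSV)
q=proj("side",[.5745,.3925,.02])[0].astype(int)
nb=~((h[...,0]>95)&(h[...,0]<125)&(h[...,1]>110)); print(rect("side",nb,tuple(map(float,q)),.008))
print("\n".join("".join(str(v) for v in row) for row in f[q[1]-18:q[1]+18:2,q[0]-26:q[0]+26:2].max(2)//26))
E
```

```text
[ 0.62446054 -0.01866968  0.10828967] [-0.47529461  0.59667846  0.56542335  1.80695765 -0.406357    0.86422048
  0.46595263]
[627, -18.7, 15, 10.6] -> 0.0933 0.0032 0.0006 -0.02 -0.01 0.09
(array([573.2, 391. ]), array([128.6,  89.6]), 12.0)
77777777777777777777777777
77777777777777777777777777
77777777777777777777777777
77777777777777777777777777
77777777777777777777777777
77777777777777756777777777
77777777777786744477777777
77777777777743445663877777
77777777786322335432787777
77777778755322244222876777
77777785654454432226835777
77777783345664222276577777
77777783324432226836877777
77777768223222276577777777
77777775752226835877777777
77777778766366577777777777
77777777786846877777777777
77777777777677777777777777
```

The oblong block sits level inside its tray. Next is the square block.

Request:
carry_out(targets=[0.085, 0.04, 0.003, 0.0005, 0, 0, 0, 0.085, 0.08, 0.003, 0.0005, 0, 0, 0, 0.085, 0.093, 0.003, 0.0005, 0, 0, 0, 0.085, 0.093, 0.003, 0.0005, 0, 0, 0, 0.03, 0.093, 0.003, 0.0005, 0, 0, 0, 0.03, 0.093, 0.003, 0.0005, 0, 0, 0, 0.03, 0.093, 0.003, 0.0005, 0, 0, 0, 0.03, 0.093, 0.003, 0.0005, 0, 0, 0, 0.03, 0.093, 0.003, 0.0005, 0, 0, 0])

```text
clock: 42.02
tcp_pos: [0.63, -0.019, 0.0193]
orientation: [1.073, 1.291, -1.074]
contact_force: [-1.4, -0.2, 8.5]
grip_width: 0.0589
```

```bash
python3 - <<'E'
from lib import *
o=r.get_obs(); print(o["tcp_pos"],o["contact_force"])
plan([(627,-19,190,10.6),(477,-233,190,-5.3),(477,-233,8,-5.3)])
E
```

```text
[ 0.62997547 -0.01902527  0.01929564] [-1.39096133 -0.23226763  8.49866424]
[627, -19, 190, 10.6] -> -0.1707 -0.0032 -0.0006 -0.02 -0.0 0.02
[477, -233, 190, -5.3] -> -0.1705 -0.1896 0.1825 3.16 -0.0 0.02
[477, -233, 8, -5.3] -> 0.0115 -0.1893 0.1826 3.16 -0.0 0.02
```

Request:
carry_out(targets=[0.03, -0.02, 0, 0, 0, 0, 0, 0.03, -0.05, 0, 0, 0, 0, 0, 0.03, -0.11, 0, 0, 0, 0, 0, 0.03, -0.17, 0, 0, 0, 0, 0, 0.03, -0.17, -0.04, 0.04, 0.6, 0, 0, 0.03, -0.17, -0.08, 0.08, 1.2, 0, 0, 0.03, -0.17, -0.12, 0.12, 2, 0, 0, 0.03, -0.17, -0.16, 0.16, 2.6, 0, 0, 0.03, -0.17, -0.19, 0.1825, 3.2, 0, 0, 0.03, -0.13, -0.19, 0.1825, 3.2, 0, 0, 0.03, -0.08, -0.19, 0.1825, 3.2, 0, 0, 0.03, -0.06, -0.19, 0.1825, 3.2, 0, 0])

```text
clock: 43.52
tcp_pos: [0.4754, -0.2317, 0.0777]
orientation: [1.279, 1.166, -1.282]
contact_force: [-0.2, -0.2, -1.3]
grip_width: 0.0589
```

```bash
python3 - <<'E'
from lib import *
o=r.get_obs(); print(o["tcp_pos"],o["contact_force"])
plan([(477,-233,11,-5.3)])
f=grab("side","s17");h=cv2.cvtColor(f,cv2.COLOR_BGR2HSV)
q=proj("side",[.477,-.233,.004])[0].astype(int);a=cv2.imread("pics/side0.png")
for g in(f,a): print("\n".join("".join(str(v) for v in row) for row in g[q[1]-16:q[1]+20:3,q[0]-26:q[0]+26:2].max(2)//26),"\n")
E
```

```text
[ 0.47543235 -0.23168368  0.07767489] [-0.18151423 -0.17153    -1.25481243]
[477, -233, 11, -5.3] -> 0.0667 0.002 0.0013 -0.04 -0.02 0.05
88763311121334442223424444
88888871113223437323224444
88888888323459544322234444
88888888452234322223444444
88879799544322223444444444
88886995544433444444443666
88888584444444444444678888
88888858446544444499999788
88888886999984499999847888
88888888789999999957888888
88888888878999865888888888
88888888887766888888888888 

77777777777777777777777777
77777777777787667777777777
77777777786688887777777777
77777777688888888877777777
77768688888888888885777777
77775888888888888888587777
77777588888888888888867777
77777748888888888888888677
77777775888888888888746777
77777777678888888856777777
77777777767888855777777777
77777777776765777777777777
```

The square tray is still in place. I'll lower the block and release.

Request:
carry_out(targets=[0.03, 0.03, 0.002, 0.001, 0, 0, 0, 0.03, 0.055, 0.002, 0.001, 0, 0, 0, 0.03, 0.066, 0.002, 0.001, 0, 0, 0, 0.03, 0.0675, 0.002, 0.001, 0, 0, 0, 0.03, 0.0675, 0.002, 0.001, 0, 0, 0, 0.03, 0.0675, 0.002, 0.001, 0, 0, 0, 0.075, 0.0675, 0.002, 0.001, 0, 0, 0, 0.075, 0.0675, 0.002, 0.001, 0, 0, 0, 0.075, 0.03, 0.002, 0.001, 0, 0, 0, 0.085, -0.03, 0.002, 0.001, 0, 0, 0, 0.085, -0.09, 0.002, 0.001, 0, 0, 0, 0.085, -0.14, 0.002, 0.001, 0, 0, 0])

```text
clock: 45.08
tcp_pos: [0.4775, -0.2331, 0.2186]
orientation: [1.279, 1.167, -1.283]
contact_force: [-0.1, -0.6, 0.1]
grip_width: 0.0845
```

```bash
python3 - <<'E'
from lib import *
plan([(590,0,300,0)])
E
```

```text
[590, 0, 300, 0] -> -0.0816 0.0891 -0.2429 -1.1 -0.02 0.06
```

Request:
carry_out(targets=[0.085, -0.08, 0.03, -0.06, -0.3, 0, 0, 0.085, -0.08, 0.05, -0.12, -0.6, 0, 0, 0.085, -0.08, 0.07, -0.18, -1, 0, 0, 0.085, -0.08, 0.089, -0.243, -1, 0, 0, 0.085, -0.08, 0.089, -0.243, -1, 0, 0, 0.085, -0.08, 0.089, -0.243, -1, 0, 0])

```text
clock: 45.82
tcp_pos: [0.5907, 0.0043, 0.2978]
orientation: [1.21, 1.213, -1.214]
contact_force: [0.3, 0.1, 0.1]
grip_width: 0.085
```

```bash
python3 - <<'E'
from lib import *
T={"t_round":[.470,.201],"t_sq":[.477,-.233],"t_obl":[.5745,.3925]}
y,x=np.mgrid[:384,:512]
for n in("side","top"):
    f=grab(n,n[0]+"18");h=cv2.cvtColor(f,cv2.COLOR_BGR2HSV); nb=~((h[...,0]>95)&(h[...,0]<125)&(h[...,1]>110))
    for k,p in T.items():
        q=proj(n,[*p,.008])[0]; print(n,k,"tray",rect(n,nb,tuple(map(float,q)),.008))
        q=proj(n,[*p,.028])[0].astype(int)
        s=(h[...,2]<165)&nb&(np.hypot(x-q[0],y-q[1])<30); print("   block dark mean",(w(n,[[x[s].mean(),y[s].mean()]],.02)*1000).round(),s.sum())
        if n=="side": print("\n".join("".join(str(v) for v in r_) for r_ in f[q[1]-16:q[1]+24:3,q[0]-26:q[0]+26:2].max(2)//26))
    print(n,"mat",rect(n,nb,tuple(map(float,proj(n,[.58,-.43,.003])[0])),.003))
    print(n,"dish",rect(n,nb,tuple(map(float,proj(n,[.453,-.014,.004])[0])),.02))
f=cv2.imread("pics/s18.png"); g=cv2.imread("pics/s8.png")
d=cv2.absdiff(f,g).max(2); print("wedge region change since put back",(d[248:330,318:385]>50).sum())
m=cv2.cvtColor(f,cv2.COLOR_BGR2HSV); s=(m[...,2]>140)&(m[...,1]<60)&(x>318)&(x<375)&(y>255)&(y<330)
print("wedge body px mean",(w("side",[[x[s].mean(),y[s].mean()]],.023)*1000).round(),s.sum())
E
```

```text
side t_round tray (array([471.9, 199.5]), array([103.6,  91.2]), 54.0)
   block dark mean [[477. 206.  20.]] 352
77777777777777777777777777
77777777777777777777777777
77777777777777777777777777
77777777777777777777777777
77777777777754547577777777
77777777767422324757777777
77777777844633335427777777
77777777772447543228677777
77777777792232222269577777
77777777689732236974777777
77777777776577764587777777
77777777777777777777777776
47777777777777777786886433
36637777777777784333334443
side t_sq tray (array([ 476. , -235.6]), array([91.7, 89.3]), 84.7)
   block dark mean [[ 471. -239.   20.]] 509
77777777777777777777777777
77777777777777777777777777
77777777777776667777777777
77777777776544444877777777
77777777544643247767777777
77777853743222223447777777
77768852445479932458577777
77776894236459777443278777
77777779523465444322297877
77777767952344322269997577
77777777797222237997467777
77777777858837988658777777
77777777785888657777777777
77777777778557777777777777
side t_obl tray (array([573.2, 391. ]), array([128.6,  89.6]), 12.0)
   block dark mean [[568. 377.  20.]] 363
7777777
[... 343 characters left out ...]

77777777777777777777777777
side mat (array([ 541.3, -409.5]), array([207.6,  97.9]), 11.4)
side dish (array([451.8, -19. ]), array([162.1, 126. ]), -73.7)
top t_round tray (array([460.8,  32.6]), array([970.2, 434.2]), -9.9)
   block dark mean [[463. 171.  20.]] 1369
top t_sq tray (array([ 476.3, -231.5]), array([92.4, 92.3]), 85.0)
   block dark mean [[ 477. -228.   20.]] 374
top t_obl tray (array([573.8, 393.1]), array([124.3,  76.3]), 12.2)
   block dark mean [[568. 390.  20.]] 543
top mat (array([ 541.6, -405.7]), array([202.6,  95.9]), 12.2)
top dish (array([460. ,  32.1]), array([960.2, 429.7]), -9.9)
wedge region change since put back 1242
wedge body px mean [[ 512. -407.   23.]] 279
```

```bash
python3 - <<'E'
from lib import *
y,x=np.mgrid[:384,:512]
for k in("side0","s8","s11","s18"):
    f=cv2.imread(f"pics/{k}.png");m=cv2.cvtColor(f,cv2.COLOR_BGR2HSV); s=(m[...,2]>140)&(m[...,1]<60)&(x>318)&(x<375)&(y>255)&(y<330)
    P=w("side",np.c_[x[s],y[s]],.023)*1000; print(k,s.sum(),P.mean(0).round(),P.min(0).round(),P.max(0).round())
for n,k,p in[("top","t18",[.477,-.233]),("top","t18",[.5745,.3925]),("top","t15",[.47,.201]),("side","s18",[.477,-.233]),("side","s18",[.5745,.3925]),("side","s18",[.47,.201])]:
    f=cv2.imread(f"pics/{k}.png");h=cv2.cvtColor(f,cv2.COLOR_BGR2HSV)
    q=proj(n,[*p,.02])[0]
    m=((h[...,2]<125)&(np.hypot(x-q[0],y-q[1])<24)).astype(np.uint8)
    l=cv2.connectedComponents(m)[1]; c=np.bincount(l[m>0]).argmax(); s=l==c
    P=(w(n,np.c_[x[s],y[s]],.024)[:,:2]*1000).astype(np.float32); print(n,p,cv2.minAreaRect(P),s.sum())
E
```

```text
side0 255 [ 508. -405.   23.] [ 466. -435.   23.] [ 589. -360.   23.]
s8 221 [ 496. -411.   23.] [ 468. -436.   23.] [ 533. -378.   23.]
s11 279 [ 513. -406.   23.] [ 468. -436.   23.] [ 593. -365.   23.]
s18 279 [ 513. -406.   23.] [ 468. -436.   23.] [ 593. -365.   23.]
top [0.477, -0.233] ((475.47479248046875, -245.66876220703125), (13.274811744689941, 34.799312591552734), 89.40746307373047) 41
top [0.5745, 0.3925] ((567.9401245117188, 389.11688232421875), (92.6771240234375, 48.151432037353516), 13.189976692199707) 323
top [0.47, 0.201] ((468.9378662109375, 211.801025390625), (29.486265182495117, 13.343401908874512), 2.1326711177825928) 30
side [0.477, -0.233] ((474.26580810546875, -236.51495361328125), (70.5018310546875, 69.43464660644531), 84.40753173828125) 358
side [0.5745, 0.3925] ((566.944091796875, 379.9411315917969), (108.22425842285156, 64.81690216064453), 13.329815864562988) 249
side [0.47, 0.201] ((466.93035888671875, 191.4775390625), (81.37801361083984, 61.87514114379883), 70.06312561035156) 202
```

```bash
python3 -c "
from bench import r
print(r.hand_in())"
```

```text
the job is handed in; nothing more can be done
None
```

I unloaded the rack and handed the job in at about 46 s on the robot's clock. Hand-in gives no verdict, so I don't know whether the run passed.

**What was done**
- **Clips:** Posts 1 and 2 had locked clips; post 3 was already free. I spread both clips with the wedge and put them in the steel dish. Clip 1 came up steeply tilted, so I took it by its width instead of its end bars.
- **Wedge:** It went back onto its mat before I handled the clips and blocks.
- **Blocks:** The round, oblong and square blocks are each in the tray of their own shape.

**Last checks**
- **Blocks:** The last side view shows all three lying in their trays. The oblong block looked about 6 mm off centre, against a 20 mm limit. The dark-outline check for the round and square blocks gave usable results only in the side view, which is biased toward the camera. It still put both well inside their trays.
- **Trays, mat and wedge:** The square and oblong trays and the mat matched the start in both views. The round tray was clear only in the side view at the end. The wedge had not moved since I laid it back. I saw no sign of anything being knocked aside.
- **Dish:** I saw both clips in the dish right after placing them and did not look at them closely again. The final top view of the dish was blocked by the arm.
- **Bystanders:** I did not measure them again at the end.
- **Pictures:** One planned picture, of the round block just after lifting, was refused because the 16-picture limit was reached. I checked everything after that by numbers only.

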